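Fit castor bearing sleeves on kingpins and gauge them

TASK

Slide every loose bearing sleeve down over a kingpin of its own on the grey plate, any pin, gauge pad upwards, and press it through the stiff seal until it sits fully home on the solid boss. When all are home, take the gauge probe from its holder and touch its tip lightly for a moment on the datum post's pad and then on the brass pad of each sleeve, from the shortest sleeve to the tallest. Finally stand the probe back in its holder, collar flat on top, and leave the other things on the bench where they are.

Things in the scene. Friction and masses are not known exactly. Their poses are not given: they have to be found in the camera images.
- fixture: grey plate fixed to the bench, 80 x 310 x 15 mm thick, four identical upright castor kingpins in a row along its y. Origin: centre of its underside, z up. Each pin rises from a solid round boss (diameter 42 mm, top 30 mm above the bench); it is 20 mm in diameter up to 60 mm above the bench, then tapers to 10 mm at its tip at 72 mm. A black seal collar rings each pin on its boss
- seat0 (a point): boss top centre under the kingpin at fixture y = +112.5 mm, 30 mm above the bench; a home sleeve's underside is here. The stiff seal collar (diameter 33 mm) first stands 7 to 12 mm proud of the boss, unknown how far: a sleeve rests on it short of home; a steady push of about 8 N slides it down (no spring back) until it is flush and the sleeve meets the boss
- seat1 (a point): boss top centre under the kingpin at fixture y = +37.5 mm, 30 mm above the bench; a home sleeve's underside is here. The stiff seal collar (diameter 33 mm) first stands 7 to 12 mm proud of the boss, unknown how far: a sleeve rests on it short of home; a steady push of about 8 N slides it down (no spring back) until it is flush and the sleeve meets the boss
- seat2 (a point): boss top centre under the kingpin at fixture y = -37.5 mm, 30 mm above the bench; a home sleeve's underside is here. The stiff seal collar (diameter 33 mm) first stands 7 to 12 mm proud of the boss, unknown how far: a sleeve rests on it short of home; a steady push of about 8 N slides it down (no spring back) until it is flush and the sleeve meets the boss
- seat3 (a point): boss top centre under the kingpin at fixture y = -112.5 mm, 30 mm above the bench; a home sleeve's underside is here. The stiff seal collar (diameter 33 mm) first stands 7 to 12 mm proud of the boss, unknown how far: a sleeve rests on it short of home; a steady push of about 8 N slides it down (no spring back) until it is flush and the sleeve meets the boss
- sleeve_a: aluminium bearing sleeve, shortest of four sizes: outside diameter 46 mm, bore 23 mm right through, 28 mm tall, 0.10 kg give or take 30 %; stands upright on the bench. Origin: centre of its underside, z up. On its upper rim, 17 mm from the axis towards its +x, a small raised brass gauge pad (11 mm diameter, 3 mm high). May be absent
- sleeve_a_pad (a point): centre of the top face of that sleeve's brass gauge pad, 31 mm above the sleeve's underside
- sleeve_b: aluminium bearing sleeve, second shortest of four sizes: outside diameter 46 mm, bore 23 mm right through, 36 mm tall, 0.13 kg give or take 30 %; stands upright on the bench. Origin: centre of its underside, z up. On its upper rim, 17 mm from the axis towards its +x, a small raised brass gauge pad (11 mm diameter, 3 mm high). May be absent
- sleeve_b_pad (a point): centre of the top face of that sleeve's brass gauge pad, 39 mm above the sleeve's underside
- sleeve_c: aluminium bearing sleeve, second tallest of four sizes: outside diameter 46 mm, bore 23 mm right through, 44 mm tall, 0.15 kg give or take 30 %; stands upright on the bench. Origin: centre of its underside, z up. On its upper rim, 17 mm from the axis towards its +x, a small raised brass gauge pad (11 mm diameter, 3 mm high). May be absent
- sleeve_c_pad (a point): centre of the top face of that sleeve's brass gauge pad, 47 mm above the sleeve's underside
- sleeve_d: aluminium bearing sleeve, tallest of four sizes: outside diameter 46 mm, bore 23 mm right through, 52 mm tall, 0.18 kg give or take 30 %; stands upright on the bench. Origin: centre of its underside, z up. On its upper rim, 17 mm from the axis towards its +x, a small raised brass gauge pad (11 mm diameter, 3 mm high). May be absent
- sleeve_d_pad (a point): centre of the top face of that sleeve's brass gauge pad, 55 mm above the sleeve's underside
- probe: gauge probe, 0.15 kg, upright in its holder, z up: black round handle 22 mm in diameter from 6 to 70 mm above the origin; steel collar 32 mm in diameter, 6 mm thick, origin at its underside centre; below it a 12 mm stem and a thin sprung plunger, its round tip (6 mm diameter) 52 mm below the origin. The plunger gives up to 8 mm at 1 to 3.3 N, then is solid
- probe_tip (a point): lowest point of the probe's sprung tip, on its axis
- holder: grey block fixed to the bench, 70 x 70 mm, 60 mm tall, with an upright through-hole of 19 mm diameter in the middle of its top; the probe's stem hangs in the hole and its collar rests flat on the top. Origin: centre of its underside
- datum: round steel datum post fixed to the bench: foot 64 mm in diameter, column 32 mm in diameter up to 45 mm, with a brass pad 14 mm in diameter and 3 mm high on top. Origin: centre of its underside
- datum_pad (a point): centre of the datum pad's top face, 48 mm above the bench
- tin: bystander: closed paint tin, 72 mm in diameter, 85 mm tall; origin at its underside
- jar: bystander: closed green glass jar, 56 mm in diameter, 80 mm tall; origin at its underside
- wheel: bystander: black rubber castor wheel lying flat, 72 mm in diameter, 26 mm thick, with a steel hub face; origin at its underside
- spanner: bystander: steel spanner 150 mm long lying on the bench; its length is along its x
- swarf_tin: bystander: open empty steel tin, 70 mm in diameter, 45 mm tall; origin at its underside
There are look-alikes about, which are no part of the job. What is shaped like the datum but turquoise is not meant.

How it is judged:
On the way, in this order (a step that is already met when the one before it is completed fails the run):
1. every sleeve is fully home on a kingpin (((horizontal distance between sleeve_a and seat0 below 0.004 m and z of sleeve_a in the frame of fixture between 0.026 and 0.0325 m and angle between sleeve_a's own z axis and vertical below 0.06 rad) or (horizontal distance between sleeve_a and seat1 below 0.004 m and z of sleeve_a in the frame of fixture between 0.026 and 0.0325 m and angle between sleeve_a's own z axis and vertical below 0.06 rad) or (horizontal distance between sleeve_a and seat2 below 0.004 m and z of sleeve_a in the frame of fixture between 0.026 and 0.0325 m and angle between sleeve_a's own z axis and vertical below 0.06 rad) or (horizontal distance between sleeve_a and seat3 below 0.004 m and z of sleeve_a in the frame of fixture between 0.026 and 0.0325 m and angle between sleeve_a's own z axis and vertical below 0.06 rad)) and ((horizontal distance between sleeve_b and seat0 below 0.004 m and z of sleeve_b in the frame of fixture between 0.026 and 0.0325 m and angle between sleeve_b's own z axis and vertical below 0.06 rad) or (horizontal distance between sleeve_b and seat1 below 0.004 m and z of sleeve_b in the frame of fixture between 0.026 and 0.0325 m and angle between sleeve_b's own z axis and vertical below 0.06 rad) or (horizontal distance between sleeve_b and seat2 below 0.004 m and z of sleeve_b in the frame of fixture between 0.026 and 0.0325 m and angle between sleeve_b's own z axis and vertical below 0.06 rad) or (horizontal distance between sleeve_b and seat3 below 0.004 m and z of sleeve_b in the frame of fixture between 0.026 and 0.0325 m and angle between sleeve_b's own z axis and vertical below 0.06 rad)) and ((horizontal distance between sleeve_c and seat0 below 0.004 m and z of sleeve_c in the frame of fixture between 0.026 and 0.0325 m and angle between sleeve_c's own z axis and vertical below 0.06 rad) or (horizontal distance between sleeve_c and seat1 below 0.004 m and z of sleeve_c in the frame of fixture between 0.026 and 0.0325 m and angle between sleeve_c's own z axis and vertical below 0.06 rad) or (horizontal distance between sleeve_c and seat2 below 0.004 m and z of sleeve_c in the frame of fixture between 0.026 and 0.0325 m and angle between sleeve_c's own z axis and vertical below 0.06 rad) or (horizontal distance between sleeve_c and seat3 below 0.004 m and z of sleeve_c in the frame of fixture between 0.026 and 0.0325 m and angle between sleeve_c's own z axis and vertical below 0.06 rad)) and ((horizontal distance between sleeve_d and seat0 below 0.004 m and z of sleeve_d in the frame of fixture between 0.026 and 0.0325 m and angle between sleeve_d's own z axis and vertical below 0.06 rad) or (horizontal distance between sleeve_d and seat1 below 0.004 m and z of sleeve_d in the frame of fixture between 0.026 and 0.0325 m and angle between sleeve_d's own z axis and vertical below 0.06 rad) or (horizontal distance between sleeve_d and seat2 below 0.004 m and z of sleeve_d in the frame of fixture between 0.026 and 0.0325 m and angle between sleeve_d's own z axis and vertical below 0.06 rad) or (horizontal distance between sleeve_d and seat3 below 0.004 m and z of sleeve_d in the frame of fixture between 0.026 and 0.0325 m and angle between sleeve_d's own z axis and vertical below 0.06 rad)) and contact force between the fingers and sleeve_a below 0.1 N and contact force between the fingers and sleeve_b below 0.1 N and contact force between the fingers and sleeve_c below 0.1 N and contact force between the fingers and sleeve_d below 0.1 N), for 0.2 s.
2. the held probe's tip is on the datum pad (distance between probe_tip and datum_pad below 0.007 m and contact force between probe and datum above 0.3 N), for 0.2 s.
3. the probe's tip is on the gauge pad of the shortest size (sleeve_a), fully home on its kingpin (distance between probe_tip and sleeve_a_pad below 0.007 m and contact force between probe and sleeve_a above 0.3 N and ((horizontal distance between sleeve_a and seat0 below 0.004 m and z of sleeve_a in the frame of fixture between 0.026 and 0.0325 m and angle between sleeve_a's own z axis and vertical below 0.06 rad) or (horizontal distance between sleeve_a and seat1 below 0.004 m and z of sleeve_a in the frame of fixture between 0.026 and 0.0325 m and angle between sleeve_a's own z axis and vertical below 0.06 rad) or (horizontal distance between sleeve_a and seat2 below 0.004 m and z of sleeve_a in the frame of fixture between 0.026 and 0.0325 m and angle between sleeve_a's own z axis and vertical below 0.06 rad) or (horizontal distance between sleeve_a and seat3 below 0.004 m and z of sleeve_a in the frame of fixture between 0.026 and 0.0325 m and angle between sleeve_a's own z axis and vertical below 0.06 rad))), for 0.2 s.
4. the probe's tip is on the gauge pad of the second shortest size (sleeve_b), fully home on its kingpin (distance between probe_tip and sleeve_b_pad below 0.007 m and contact force between probe and sleeve_b above 0.3 N and ((horizontal distance between sleeve_b and seat0 below 0.004 m and z of sleeve_b in the frame of fixture between 0.026 and 0.0325 m and angle between sleeve_b's own z axis and vertical below 0.06 rad) or (horizontal distance between sleeve_b and seat1 below 0.004 m and z of sleeve_b in the frame of fixture between 0.026 and 0.0325 m and angle between sleeve_b's own z axis and vertical below 0.06 rad) or (horizontal distance between sleeve_b and seat2 below 0.004 m and z of sleeve_b in the frame of fixture between 0.026 and 0.0325 m and angle between sleeve_b's own z axis and vertical below 0.06 rad) or (horizontal distance between sleeve_b and seat3 below 0.004 m and z of sleeve_b in the frame of fixture between 0.026 and 0.0325 m and angle between sleeve_b's own z axis and vertical below 0.06 rad))), for 0.2 s.
5. the probe's tip is on the gauge pad of the second tallest size (sleeve_c), fully home on its kingpin (distance between probe_tip and sleeve_c_pad below 0.007 m and contact force between probe and sleeve_c above 0.3 N and ((horizontal distance between sleeve_c and seat0 below 0.004 m and z of sleeve_c in the frame of fixture between 0.026 and 0.0325 m and angle between sleeve_c's own z axis and vertical below 0.06 rad) or (horizontal distance between sleeve_c and seat1 below 0.004 m and z of sleeve_c in the frame of fixture between 0.026 and 0.0325 m and angle between sleeve_c's own z axis and vertical below 0.06 rad) or (horizontal distance between sleeve_c and seat2 below 0.004 m and z of sleeve_c in the frame of fixture between 0.026 and 0.0325 m and angle between sleeve_c's own z axis and vertical below 0.06 rad) or (horizontal distance between sleeve_c and seat3 below 0.004 m and z of sleeve_c in the frame of fixture between 0.026 and 0.0325 m and angle between sleeve_c's own z axis and vertical below 0.06 rad))), for 0.2 s.
6. the probe's tip is on the gauge pad of the tallest size (sleeve_d), fully home on its kingpin (distance between probe_tip and sleeve_d_pad below 0.007 m and contact force between probe and sleeve_d above 0.3 N and ((horizontal distance between sleeve_d and seat0 below 0.004 m and z of sleeve_d in the frame of fixture between 0.026 and 0.0325 m and angle between sleeve_d's own z axis and vertical below 0.06 rad) or (horizontal distance between sleeve_d and seat1 below 0.004 m and z of sleeve_d in the frame of fixture between 0.026 and 0.0325 m and angle between sleeve_d's own z axis and vertical below 0.06 rad) or (horizontal distance between sleeve_d and seat2 below 0.004 m and z of sleeve_d in the frame of fixture between 0.026 and 0.0325 m and angle between sleeve_d's own z axis and vertical below 0.06 rad) or (horizontal distance between sleeve_d and seat3 below 0.004 m and z of sleeve_d in the frame of fixture between 0.026 and 0.0325 m and angle between sleeve_d's own z axis and vertical below 0.06 rad))), for 0.2 s.
At the end, for the whole second after the job is handed in: every sleeve present is on a kingpin, upright, axis within 4 mm of the pin's, underside at most 2.5 mm above the boss top; the probe stands upright in its holder with its collar within 4 mm of the holder's top; all at rest and released (((horizontal distance between sleeve_a and seat0 below 0.004 m and z of sleeve_a in the frame of fixture between 0.026 and 0.0325 m and angle between sleeve_a's own z axis and vertical below 0.06 rad) or (horizontal distance between sleeve_a and seat1 below 0.004 m and z of sleeve_a in the frame of fixture between 0.026 and 0.0325 m and angle between sleeve_a's own z axis and vertical below 0.06 rad) or (horizontal distance between sleeve_a and seat2 below 0.004 m and z of sleeve_a in the frame of fixture between 0.026 and 0.0325 m and angle between sleeve_a's own z axis and vertical below 0.06 rad) or (horizontal distance between sleeve_a and seat3 below 0.004 m and z of sleeve_a in the frame of fixture between 0.026 and 0.0325 m and angle between sleeve_a's own z axis and vertical below 0.06 rad)) and ((horizontal distance between sleeve_b and seat0 below 0.004 m and z of sleeve_b in the frame of fixture between 0.026 and 0.0325 m and angle between sleeve_b's own z axis and vertical below 0.06 rad) or (horizontal distance between sleeve_b and seat1 below 0.004 m and z of sleeve_b in the frame of fixture between 0.026 and 0.0325 m and angle between sleeve_b's own z axis and vertical below 0.06 rad) or (horizontal distance between sleeve_b and seat2 below 0.004 m and z of sleeve_b in the frame of fixture between 0.026 and 0.0325 m and angle between sleeve_b's own z axis and vertical below 0.06 rad) or (horizontal distance between sleeve_b and seat3 below 0.004 m and z of sleeve_b in the frame of fixture between 0.026 and 0.0325 m and angle between sleeve_b's own z axis and vertical below 0.06 rad)) and ((horizontal distance between sleeve_c and seat0 below 0.004 m and z of sleeve_c in the frame of fixture between 0.026 and 0.0325 m and angle between sleeve_c's own z axis and vertical below 0.06 rad) or (horizontal distance between sleeve_c and seat1 below 0.004 m and z of sleeve_c in the frame of fixture between 0.026 and 0.0325 m and angle between sleeve_c's own z axis and vertical below 0.06 rad) or (horizontal distance between sleeve_c and seat2 below 0.004 m and z of sleeve_c in the frame of fixture between 0.026 and 0.0325 m and angle between sleeve_c's own z axis and vertical below 0.06 rad) or (horizontal distance between sleeve_c and seat3 below 0.004 m and z of sleeve_c in the frame of fixture between 0.026 and 0.0325 m and angle between sleeve_c's own z axis and vertical below 0.06 rad)) and ((horizontal distance between sleeve_d and seat0 below 0.004 m and z of sleeve_d in the frame of fixture between 0.026 and 0.0325 m and angle between sleeve_d's own z axis and vertical below 0.06 rad) or (horizontal distance between sleeve_d and seat1 below 0.004 m and z of sleeve_d in the frame of fixture between 0.026 and 0.0325 m and angle between sleeve_d's own z axis and vertical below 0.06 rad) or (horizontal distance between sleeve_d and seat2 below 0.004 m and z of sleeve_d in the frame of fixture between 0.026 and 0.0325 m and angle between sleeve_d's own z axis and vertical below 0.06 rad) or (horizontal distance between sleeve_d and seat3 below 0.004 m and z of sleeve_d in the frame of fixture between 0.026 and 0.0325 m and angle between sleeve_d's own z axis and vertical below 0.06 rad)) and horizontal distance between probe and holder below 0.005 m and z of probe in the frame of holder between 0.056 and 0.064 m and angle between probe's own z axis and vertical below 0.08 rad and linear speed of each of sleeve_a, sleeve_b, sleeve_c, sleeve_d, probe below 0.02 m/s); the robot touches nothing.
It fails at once if a bystander (tin, jar, wheel, spanner, open tin) is pushed more than 50 mm away (distance of any of tin, jar, wheel, spanner, swarf_tin from where it was at the start of the episode above 0.05 m).
It fails at once if the probe is jammed hard (over 20 N) onto a pad (contact force between probe and datum above 20 N or contact force between probe and sleeve_a above 20 N or contact force between probe and sleeve_b above 20 N or contact force between probe and sleeve_c above 20 N or contact force between probe and sleeve_d above 20 N).
Of sleeve_a, sleeve_b, sleeve_c, sleeve_d only 3 to 4 are there at a start; the rules pass over those that are not, and their reading is None.
At some moment in a run one of sleeve_a, sleeve_b, sleeve_c, sleeve_d may be knocked a few centimetres aside while the robot is not near it.
It also fails if it takes over 210 s, if anything falls off the work surface, if the arm or the gripper's body presses on something with over 40 N, if the wrist force passes 120 N, or if a joint passes its speed limit or range.

ROBOT

A 6-joint arm with a two-finger parallel gripper is mounted at the origin on the work surface. World frame = base frame: x ahead of the robot, y to its left, z up, the work surface at z = 0. Lengths are in m, angles in rad, forces in N, time in s.
With the tool pointing down it reaches from about 0.325 to 0.75 m from the base axis. Payload 7.6 kg.
Tool frame: the origin (TCP) lies midway between the tips of the shut fingers; the grasp point (between the pads) lies 19 mm behind it (grip_depth is the distance from the TCP to the grasp point, in m); y points along the fingers, z is the direction in which the jaws open and shut, and the axes are right-handed (so a half turn about y gives the same grasp; the last joint's range is limited). The gripper opens to 85 mm and grips with 20 to 120 N. Pads are 22 mm wide; open, the fingers measure 114 mm over their backs; the gripper's body (76 mm by 85 mm) begins 54 mm behind the grasp point. The pads swing forward as they close: fully open they stand 13 mm farther back than shut.
Start: joints at [-1.286, 0.052, 1.401, -0, 1.689, -0.07], TCP at [0.182, -0.492, 0.231] pointing down, gripper open.
Joint ranges: [-2.9, 2.9], [-0.91, 2.17], [0.12, 2.37], [-1.06, 4.2], [0.26, 2.73], [-2.93, 2.93]. Speed limits (rad/s): [2.57, 2.57, 3.01, 3.14, 3.14, 3.14].

INTERFACE

Orientations are given as [roll, pitch, yaw] about the fixed x, y, z axes, in that order (R = Rz(yaw) Ry(pitch) Rx(roll)).
In Python, from cell import state, capture, hand_in, grip_depth gives the robot as it stands.
- The arm moves only by the tool drive_tool, never from a script. Its argument "deltas" is one flat list of numbers, 7 for each row, row after row: the shift along the tool's x, y, z in mm, then the turn, a rotation vector about the tool's x, y, z in rad, then the finger opening in mm, from 0 to 85.4. In form: [dx, dy, dz, ax, ay, az, gripper, dx, dy, dz, ax, ay, az, gripper, ...]. A call has 1 to 20 rows; each row is the pose to reach, as a shift and turn from the pose commanded when the call began, along the tool's axes at that moment; what a row does not reach only later rows make up. A row lasts 1/12 s, in which the tool goes at most 41.7 mm and 7.16 degrees, less where a joint would pass 70% of its speed; a pose out of reach is approached as far as the arm can. A call with a gripper value outside its range is refused whole. The fingers move at their own pace and stop on an object; the grip force is fixed at half the most. Time passes only in rows, so rows that repeat a pose let the fingers close. It gives the time, the measured TCP pose, the force and the opening at its end, in the units of the state.
- state(): the state, without advancing time (a new reading comes with each control period).
- capture(name): name is "scene" or "top"; returns a dict with "image" (420x560x3 uint8, red, green, blue), "vertical_fov" (degrees; the focal length in pixels is half the picture's height over the tangent of half this angle, whatever the lens; pixels are square), "cx", "cy" (the principal point, pixels), "rvec" (rotation vector, rad) and "tvec" (3), from world to camera coordinates, as OpenCV has them. Camera axes: x right, y down, z forward; pixel columns grow to the right and rows downward; lengths in m; the calibration is good to about 2 mm. A picture is of the moment at which its call begins. There is no depth.
- hand_in(): hands the job in, once; it reports no verdict.
The state is a dict: "clock": time; "q": joint angles; "dq": joint speeds; "joint_torque": joint torques, N m; "tool_pos": TCP position; "tcp_rot": TCP orientation; "ft_force": force on the tool from outside, world axes, zero at the start; "torque": the same for the moment, N m; "gripper_width": finger opening in m.
Only numpy, scipy, OpenCV 4.12 (cv2) and the standard library are available. Lean on these libraries where they do the work, as an engineer would, in place of code of your own. Each camera call takes 0.05 s, during which the arm holds its last target.

## Working session

There is one attempt and no reset: what is moved stays moved. The work goes in short steps, Python scripts to look and compute and a tool call to move; the robot and the scene stay as the last step left them, time stands still between calls to the robot, and variables do not carry over. Pictures are saved under pics/ and viewed, and the job is handed in when it is done.

Besides the shell and the picture viewer there is one more tool, called as name(argument=value, ...), one argument or row to a line, values as JSON. drive_tool: Moves the arm, as the interface text tells. Its arguments: {"type":"object","properties":{"deltas":{"type":"array","items":{"type":"number"}}},"required":["deltas"]}

```bash
mkdir -p pics; ls; cat > h.py <<'E'
import numpy as np, cv2
from cell import state, capture, hand_in, grip_depth
def snap(n,f):
    c=capture(n); cv2.imwrite('pics/'+f+'.png',c['image'][:,:,::-1]); 
    np.savez('pics/'+f+'.npz',**{k:np.array(v) for k,v in c.items()}); return c
def load(f): return dict(np.load('pics/'+f+'.npz'))
def cam(c):
    f=210/np.tan(np.radians(float(c['vertical_fov']))/2)
    K=np.array([[f,0,float(c['cx'])],[0,f,float(c['cy'])],[0,0,1]])
    R=cv2.Rodrigues(np.array(c['rvec'],float))[0]; return K,R,np.array(c['tvec'],float).reshape(3)
def ray(c,u,v):
    K,R,t=cam(c); d=R.T@np.linalg.inv(K)@np.array([u,v,1.]); return -R.T@t,d/np.linalg.norm(d)
def onz(c,u,v,z):
    o,d=ray(c,u,v); return o+d*(z-o[2])/d[2]
def proj(c,P):
    K,R,t=cam(c); p=K@(R@np.array(P,float)+t); return p[:2]/p[2]
def tri(c1,p1,c2,p2):
    o1,d1=ray(c1,*p1);o2,d2=ray(c2,*p2)
    s=np.linalg.lstsq(np.c_[d1,-d2],o2-o1,rcond=None)[0]
    a,b=o1+s[0]*d1,o2+s[1]*d2; return (a+b)/2,np.linalg.norm(a-b)
E
python3 - <<'E'
from h import *
for n in ('scene','top'):
    c=snap(n,n+'0'); K,R,t=cam(c); print(n,K[0,0],c['cx'],c['cy'],-R.T@t,R.round(2).tolist())
print(state(),grip_depth)
E
```

```text
pics
scene 405.24366974851256 274.22253266508494 204.4466895634674 [ 0.9875653  -0.32638222  0.80831021] [[0.54, 0.84, 0.01], [0.7, -0.45, -0.55], [-0.46, 0.3, -0.83]]
top 411.56908622276393 279.3370328486796 216.9416177055013 [ 0.43498433 -0.04104716  1.16190583] [[-0.03, -1.0, -0.0], [-0.99, 0.03, -0.13], [0.13, -0.0, -0.99]]
{'clock': 0.1, 'q': array([-1.28629871e+00,  5.27371487e-02,  1.40161574e+00, -3.44277748e-05,
        1.68858040e+00, -7.03047319e-02]), 'dq': array([-0.00156331, -0.00036619, -0.00178015, -0.00026765, -0.00092841,
       -0.00068241]), 'joint_torque': array([ 2.17765350e-04, -3.82581425e+01, -3.60986567e+01, -5.62321270e-05,
        4.73924942e-03, -4.32959055e-06]), 'tool_pos': array([ 0.18232408, -0.4920445 ,  0.23057958]), 'tcp_rot': array([-1.57213605e+00,  6.00652289e-05, -2.78679437e+00]), 'ft_force': array([-0.52522549,  0.32307496, -0.11526396]), 'torque': array([ 0.03171009, -0.00347599,  0.01626288]), 'gripper_width': 0.08550540471286748} 0.0187
```

View pics/scene0.png

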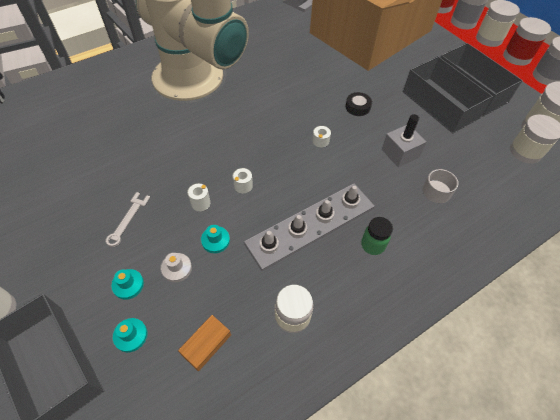

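View pics/top0.png

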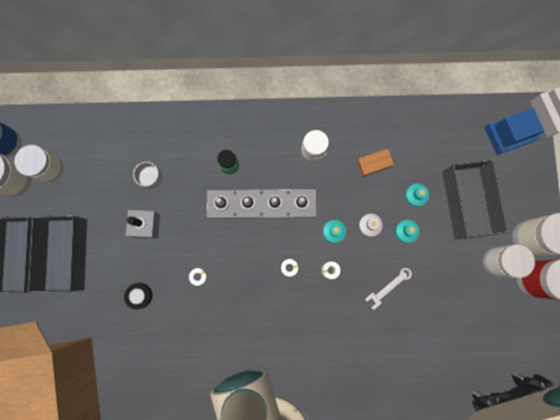

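The three sleeves are in top at about (197,277), (289,268) and (331,270), and in scene at (321,137), (243,180) and (199,197). The pins sit in a row near v=202 in top. The grey datum is at (371,225) and the probe at (138,222). Next I'll zoom in to measure them.

```bash
python3 - <<'E'
import cv2,numpy as np
def z(f,x,y,w,h,s):
    i=cv2.imread(f'pics/{f}.png')[y:y+h,x:x+w]; return cv2.resize(i,None,fx=s,fy=s,interpolation=cv2.INTER_CUBIC)
cv2.imwrite('pics/z1.png',z('top0',180,180,200,110,4))
cv2.imwrite('pics/z2.png',z('scene0',180,115,200,150,4))
cv2.imwrite('pics/z3.png',np.hstack([z('top0',110,190,60,60,6),z('scene0',375,105,60,60,6)]))
E
```

```text
(no output)
```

View pics/z1.png

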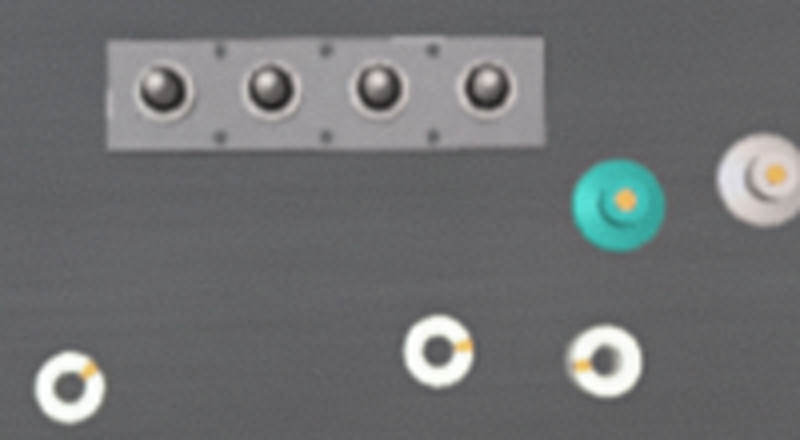

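View pics/z2.png

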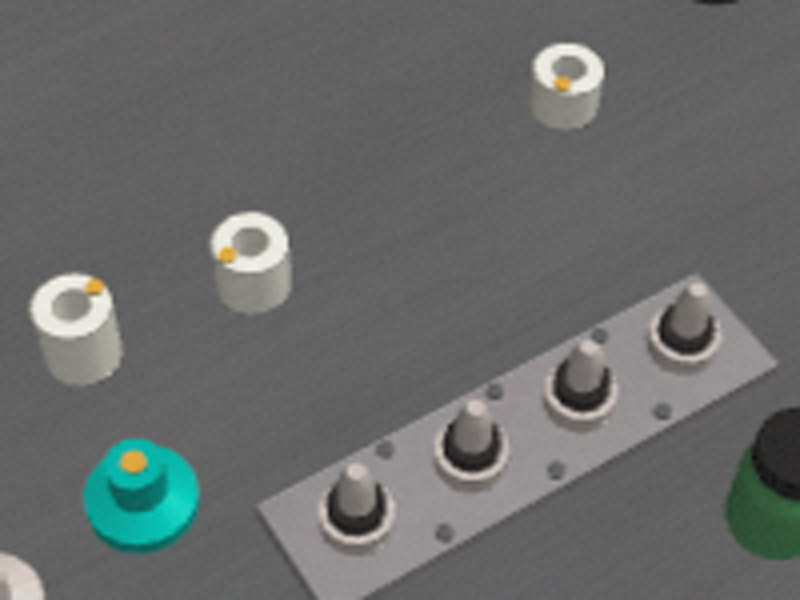

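View pics/z3.png

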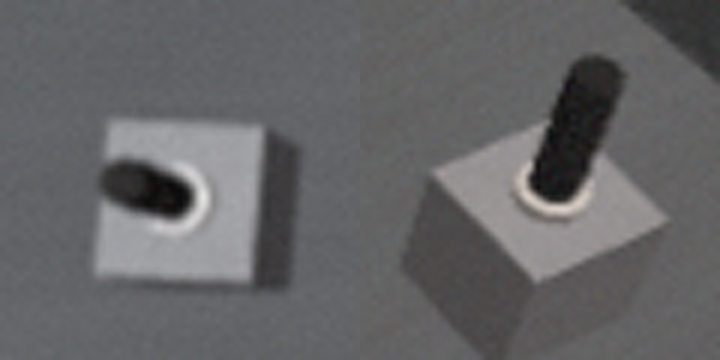

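```bash
cat > m.py <<'E'
from h import *
def blobs(c,x0,y0,x1,y1,thr,amin=60,s=4):
    im=cv2.resize(c['image'][y0:y1,x0:x1],None,fx=s,fy=s,interpolation=cv2.INTER_CUBIC).astype(int)
    r,g,b=im[...,0],im[...,1],im[...,2]
    m=((r.clip(0)+g+b>3*thr)|((r>170)&(r-b>50))).astype(np.uint8)
    cs,_=cv2.findContours(m,cv2.RETR_EXTERNAL,cv2.CHAIN_APPROX_NONE); out=[]
    for k in cs:
        if cv2.contourArea(k)<amin*s*s or len(k)<6: continue
        (x,y),(a,b2),an=cv2.fitEllipse(cv2.convexHull(k)); out.append((x0+(x+.5)/s-.5,y0+(y+.5)/s-.5,a/s,b2/s))
    return sorted(out)
def brass(c,x0,y0,x1,y1,s=4,amin=3):
    im=cv2.resize(c['image'][y0:y1,x0:x1],None,fx=s,fy=s,interpolation=cv2.INTER_CUBIC).astype(int)
    r,g,b=im[...,0],im[...,1],im[...,2]
    m=((r>150)&(r-b>60)).astype(np.uint8); cs,_=cv2.findContours(m,cv2.RETR_EXTERNAL,cv2.CHAIN_APPROX_NONE)
    out=[]
    for k in cs:
        A=cv2.contourArea(k)
        if A<amin*s*s: continue
        M=cv2.moments(k); out.append((x0+(M['m10']/M['m00']+.5)/s-.5,y0+(M['m01']/M['m00']+.5)/s-.5,A/s/s))
    return sorted(out)
E
python3 - <<'E'
from m import *
T,S=load('top0'),load('scene0')
np.set_printoptions(suppress=True,precision=4)
print('top',np.round(blobs(T,180,255,350,290,200),1))
for th in(195,205,215,222): print('scene',th,np.round(blobs(S,180,115,340,215,th),1))
print('btop',np.round(brass(T,180,190,440,290),1)); print('bsc',np.round(brass(S,100,115,340,350),1))
im=S['image']; print(im[185:212:3,200], )
E
```

```text
top [[197.  276.4  16.3  16.9]
 [289.2 267.3  16.7  17. ]
 [331.1 269.8  16.9  17.3]]
scene 195 [[197.5 191.   15.3  19.8]
 [242.1 175.2  14.6  18.5]
 [321.8 131.8  12.1  16.8]]
scene 205 [[197.5 191.   15.1  19.6]
 [242.1 175.3  14.5  18.2]
 [321.9 131.8  11.9  16.7]]
scene 215 [[197.5 190.9  15.   19.4]
 [242.1 175.2  14.2  18. ]
 [321.9 131.7  11.5  16.4]]
scene 222 [[197.6 190.9  14.7  19.2]
 [242.1 175.3  14.   17.7]
 [321.9 131.7  11.2  16.3]]
btop [[201.8 272.1  10.1]
 [295.6 266.   10.2]
 [325.2 271.    9.4]
 [336.  229.5  13.6]
 [373.5 223.1  17.1]
 [411.4 229.4  13.3]
 [421.6 191.8  13.3]]
bsc [[121.3 275.7  28.6]
 [123.5 328.2  36.4]
 [172.1 258.5  32.3]
 [203.1 186.2  14. ]
 [206.6 335.6 903.2]
 [212.9 230.   21.7]
 [236.4 178.2  13.4]
 [320.2 135.4  11.5]]
[[233 232 223]
 [140 139 129]
 [134 135 127]
 [193 190 179]
 [236 234 225]
 [142 138 131]
 [142 140 131]
 [138 137 130]
 [138 135 125]]
```

```bash
python3 - <<'E'
from m import *
np.set_printoptions(suppress=True,precision=4)
T,S=load('top0'),load('scene0')
t=blobs(T,180,255,350,290,200); s=blobs(S,180,115,340,215,205)[::-1]
bt=brass(T,180,255,350,290); bs=[b for b in brass(S,100,115,340,215)][::-1]
for i in range(3):
    P,e=tri(T,t[i][:2],S,s[i][:2]); Q,eq=tri(T,bt[i][:2],S,bs[i][:2]); d=Q-P
    print('sleeve',P,e,'pad',Q,eq,'r',np.hypot(*d[:2]),'yaw',np.degrees(np.arctan2(d[1],d[0])))
print('datum',tri(T,(373.5,223.1),S,(172.1,258.5)))
# dark blobs pins in top: tip; use hand tips from zooms
def f(x0,y0,s,p): return (x0+(p[0]+.5)/s-.5,y0+(p[1]+.5)/s-.5)
# plate mask
for n,c,box in(('T',T,(195,180,330,225)),('S',S,(235,175,385,270))):
    x0,y0,x1,y1=box; im=cv2.resize(c['image'][y0:y1,x0:x1],None,fx=4,fy=4,interpolation=cv2.INTER_CUBIC)
    g=im.astype(int).sum(2)//3; m=(g>115).astype(np.uint8); m=cv2.morphologyEx(m,cv2.MORPH_CLOSE,np.ones((70,70)))
    m=cv2.morphologyEx(m,cv2.MORPH_OPEN,np.ones((9,9)))
    k=max(cv2.findContours(m,0,2)[0],key=cv2.contourArea); q=cv2.approxPolyDP(k,25,True)[:,0]
    for p in q: 
        u=f(x0,y0,4,p); print(n,np.round(u,1),onz(c,*u,.015))
E
```

```text
sleeve [0.43   0.1857 0.0328] 0.0017005444220388629 pad [0.441  0.1717 0.0369] 0.0014927713869653662 r 0.017751854407467047 yaw -51.61970315769536
sleeve [ 0.4479 -0.0653  0.0409] 0.0016797032650606965 pad [ 0.4509 -0.0826  0.0448] 0.00177917228122384 r 0.01754553125253916 yaw -80.08715885379773
sleeve [ 0.4381 -0.1773  0.049 ] 0.0012435239750207855 pad [ 0.4355 -0.1611  0.0527] 0.001128667016546702 r 0.01640192220489285 yaw 99.17189582994385
datum (array([ 0.5616, -0.2989,  0.0453]), np.float64(0.0011053951565853125))
T [329.4 220.6] [ 0.575  -0.1831  0.015 ]
T [316.4 220.4] [ 0.5767 -0.1466  0.015 ]
T [315.6 189.4] [ 0.6653 -0.1478  0.015 ]
T [290.4 188.6] [ 0.6693 -0.0762  0.015 ]
T [290.1 179.6] [ 0.6954 -0.0763  0.015 ]
T [284.1 188.6] [ 0.6698 -0.0585  0.015 ]
T [206.4 190.6] [0.6697 0.1621 0.015 ]
T [206.4 224.4] [0.5733 0.1623 0.015 ]
S [373.4 204.4] [0.671  0.1615 0.015 ]
S [352.1 183.6] [0.5964 0.1576 0.015 ]
S [245.1 242.9] [ 0.5969 -0.1453  0.015 ]
S [256.9 269.4] [ 0.6652 -0.1566  0.015 ]
S [276.4 269.4] [ 0.6875 -0.1217  0.015 ]
S [276.6 260.6] [ 0.6706 -0.1101  0.015 ]
```

```bash
python3 - <<'E'
from m import *
np.set_printoptions(suppress=True,precision=4)
T,S=load('top0'),load('scene0')
# silhouettes
P=[(.43,.1857),(.4479,-.0653),(.4381,-.1773)]
boxes=[(305,120,340,155),(228,163,260,198),(183,178,216,215)]
a=np.linspace(0,2*np.pi,200)
for (x,y),b in zip(P,boxes):
    x0,y0,x1,y1=b; im=cv2.resize(S['image'][y0:y1,x0:x1],None,fx=4,fy=4,interpolation=cv2.INTER_CUBIC)
    m=(im.astype(int).sum(2)>3*112).astype(np.uint8); k=max(cv2.findContours(m,0,1)[0],key=cv2.contourArea)
    p=np.array([x0,y0])+(k[:,0]+.5)/4-.5
    print('meas extent u',p[:,0].min(),p[:,0].max(),'v',p[:,1].min(),p[:,1].max(),'area',cv2.contourArea(cv2.convexHull(p.astype(np.float32))))
    for h in(.028,.036,.044,.052):
        q=np.array([proj(S,(x+.023*np.cos(t),y+.023*np.sin(t),z)) for t in a for z in(0,h)])
        print('  h',h,q.min(0),q.max(0),'dv',np.ptp(q[:,1]),'area',cv2.contourArea(cv2.convexHull(q.astype(np.float32))))
def f(x0,y0,s,p): return (x0+(p[0]+.5)/s-.5,y0+(p[1]+.5)/s-.5)
# pins: scene tips (zoom2), base
tips=[f(180,115,4,p) for p in((357,470),(476,405),(588,345),(696,288))]
for p in tips: print('tip72',onz(S,*p,.072))
# boss outer rings in top (zoom1)
for p in((488,89),(380,89),(271,89),(164,89)): print('boss30',onz(T,*f(180,180,4,p),.030))
for p in((357,511),(472,447),(582,387),(686,329)): print('boss30 S',onz(S,*f(180,115,4,p),.030))
E
```

```text
meas extent u 312.375 330.625 v 125.125 146.875 area 341.71875
  h 0.028 [311.708  126.7357] [330.1474 146.8708] dv 20.135103449612984 area 303.10018792934716
  h 0.036 [311.708  124.5711] [330.52   146.8708] dv 22.299631918788776 area 342.2208583339816
  h 0.044 [311.708  122.3795] [330.8973 146.8708] dv 24.4912610095397 area 382.08068902103696
  h 0.052 [311.708  120.1603] [331.2795 146.8708] dv 26.71050289142468 area 422.6982272352325
meas extent u 231.625 252.625 v 167.125 193.375 area 446.25
  h 0.028 [232.5476 171.0879] [252.0674 193.0482] dv 21.96031630325757 area 353.54824633011594
  h 0.036 [232.284  169.0367] [252.0674 193.0482] dv 24.011518513997856 area 393.71856479975395
  h 0.044 [232.0167 166.9576] [252.0674 193.0482] dv 26.090628570832735 area 434.7139390015509
  h 0.052 [231.7458 164.85  ] [252.0674 193.0482] dv 28.198219929544535 area 476.5572913386859
meas extent u 186.625 210.625 v 182.375 211.125 area 523.3125
  h 0.028 [188.7259 188.2613] [209.9825 210.9384] dv 22.67713394955038 area 380.0602440570947
  h 0.036 [188.1438 186.2662] [209.9825 210.9384] dv 24.67224425804494 area 422.04902260249946
  h 0.044 [187.5535 184.2431] [209.9825 210.9384] dv 26.695346007593486 area 464.9277906739153
  h 0.052 [186.9546 182.1914] [209.9825 210.9384] dv 28.747032440588782 area 508.7217498207465
tip72 [ 0.6297 -0.1036  0.072 ]
tip72 [ 0.6302 -0.0284  0.072 ]
tip72 [0.6313 0.0457 0.072 ]
tip72 [0.6329 0.1204 0.072 ]
boss30 [ 0.6278 -0.106   0.03  ]
boss30 [ 0.6298 -0.0308  0.03  ]
boss30 [0.6317 0.0452 0.03  ]
boss30 [0.6336 0.1198 0.03  ]
boss30 S [ 0.631  -0.1046  0.03  ]
boss30 S [ 0.6314 -0.029   0.03  ]
boss30 S [0.6324 0.0466 0.03  ]
boss30 S [0.6328 0.1221 0.03  ]
```

```bash
cat >> h.py <<'E'
from scipy.spatial.transform import Rotation as Ro
def go(x,y,z,yaw=None):
    """delta in tool axes (mm, rad) from measured pose; yaw = jaw axis angle (mod pi), None keep"""
    s=state(); r=Ro.from_euler('xyz',s['tcp_rot']); d=r.inv().apply(np.array([x,y,z])-s['tool_pos'])*1000
    zj=r.as_matrix()[:,2]; cur=np.arctan2(zj[1],zj[0]); ay=0
    if yaw is not None:
        ay=-((yaw-cur+np.pi/2)%np.pi-np.pi/2)
    print('d',np.round(d,1),'ay',round(ay,3),'tilt',np.round(r.as_matrix()[:,1],4),'pos',np.round(s['tool_pos'],4),'jaw',round(cur,3),'q',np.round(s['q'],2),'F',np.round(s['ft_force'],1),'w',round(s['gripper_width'],4),'t',s['clock'])
E
python3 - <<'E'
from m import *
np.set_printoptions(suppress=True,precision=4)
T,S=load('top0'),load('scene0')
t=blobs(T,180,255,350,290,200); s=blobs(S,180,115,340,215,205)[::-1]
for i,h in enumerate((.036,.044,.052)):
    a,b=onz(T,*t[i][:2],h),onz(S,*s[i][:2],h); print('sleeve',a,b,(a+b)/2)
a,b=onz(T,373.5,223.1,.048),onz(S,172.1,258.5,.048);print('datum',a,b,(a+b)/2)
def f(x0,y0,s,p): return (x0+(p[0]+.5)/s-.5,y0+(p[1]+.5)/s-.5)
# probe: collar in zoom3: top crop (110,190)x6, scene (375,105)x6 minus 360
a=onz(T,*f(110,190,6,(172,198)),.063); b=onz(S,*f(375,105,6,(553-360,192)),.063); print('collar',a,b)
a=onz(T,*f(110,190,6,(127,184)),.130); b=onz(S,*f(375,105,6,(600-360,70)),.130); print('handle top',a,b)
for q in((107,120),(264,124),(252,283),(96,274)): print('holder T',onz(T,*f(110,190,6,q),.06))
for q in((433,175),(553,118),(668,218),(538,283)): print('holder S',onz(S,*f(375,105,6,(q[0]-360,q[1])),.06))
go(.4381,-.177,.15,0)
E
```

```text
sleeve [0.4295 0.1843 0.036 ] [0.4327 0.1843 0.036 ] [0.4311 0.1843 0.036 ]
sleeve [ 0.4475 -0.066   0.044 ] [ 0.4505 -0.0656  0.044 ] [ 0.449  -0.0658  0.044 ]
sleeve [ 0.4379 -0.1775  0.052 ] [ 0.4406 -0.1773  0.052 ] [ 0.4392 -0.1774  0.052 ]
datum [ 0.5612 -0.2988  0.048 ] [ 0.5634 -0.2985  0.048 ] [ 0.5623 -0.2987  0.048 ]
collar [0.577  0.3371 0.063 ] [0.5789 0.3358 0.063 ]
handle top [0.5748 0.3331 0.13  ] [0.5773 0.337  0.13  ]
holder T [0.6137 0.3682 0.06  ]
holder T [0.61   0.2973 0.06  ]
holder T [0.5381 0.3015 0.06  ]
holder T [0.544  0.3715 0.06  ]
holder S [0.543  0.3025 0.06  ]
holder S [0.5454 0.3682 0.06  ]
holder S [0.6137 0.3687 0.06  ]
holder S [0.6111 0.2985 0.06  ]
d [-349.3   80.9 -206.5] ay -1.216 tilt [-0.0004  0.0013 -1.    ] pos [ 0.1823 -0.492   0.2306] jaw -1.216 q [-1.29  0.05  1.4  -0.    1.69 -0.07] F [-0.5  0.3 -0.1] w 0.0855 t 0.1
```

drive_tool(
  deltas=[-349, 81, -207, 0, -1.216, 0, 85, -349, 81, -207, 0, -1.216, 0, 85, -349, 81, -207, 0, -1.216, 0, 85, -349, 81, -207, 0, -1.216, 0, 85, -349, 81, -207, 0, -1.216, 0, 85, -349, 81, -207, 0, -1.216, 0, 85, -349, 81, -207, 0, -1.216, 0, 85, -349, 81, -207, 0, -1.216, 0, 85, -349, 81, -207, 0, -1.216, 0, 85, -349, 81, -207, 0, -1.216, 0, 85, -349, 81, -207, 0, -1.216, 0, 85, -349, 81, -207, 0, -1.216, 0, 85, -349, 81, -207, 0, -1.216, 0, 85, -349, 81, -207, 0, -1.216, 0, 85, -349, 81, -207, 0, -1.216, 0, 85],
)

```text
clock: 1.35
tool_pos: [0.4373, -0.1781, 0.1506]
tcp_rot: [-1.57, -0.0, -1.573]
ft_force: [-0.0, 0.0, -0.1]
gripper_width: 0.0852
```

```bash
python3 - <<'E'
from m import *
S=snap('scene','scene1')
print(np.round(blobs(S,180,115,340,215,205),1))
go(.439,-.177,.010,0)
E
```

```text
[[197.5 191.   15.1  19.6]
 [242.1 175.3  14.5  18.3]
 [321.9 131.8  11.8  16.7]]
d [ -1.1 140.6   1.6] ay -0.002 tilt [ 5.e-04 -4.e-04 -1.e+00] pos [ 0.4373 -0.178   0.1506] jaw -0.002 q [-0.46 -0.06  1.67 -0.    1.53 -0.46] F [ 0.2  0.  -0.5] w 0.0852 t 1.4
```

View pics/scene1.png

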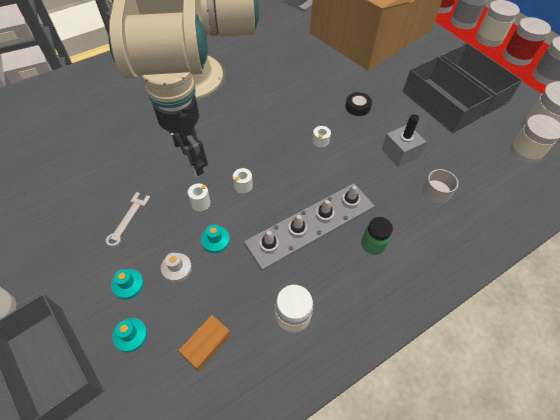

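drive_tool(
  deltas=[-1, 35, 1.5, 0, 0, 0, 85, -1, 70, 1.5, 0, 0, 0, 85, -1, 100, 1.5, 0, 0, 0, 85, -1, 120, 1.5, 0, 0, 0, 85, -1, 132, 1.5, 0, 0, 0, 85, -1, 138, 1.5, 0, 0, 0, 85, -1, 138, 1.5, 0, 0, 0, 85, -1, 138, 1.5, 0, 0, 0, 60, -1, 138, 1.5, 0, 0, 0, 40, -1, 138, 1.5, 0, 0, 0, 40, -1, 138, 1.5, 0, 0, 0, 40, -1, 138, 1.5, 0, 0, 0, 40, -1, 138, 1.5, 0, 0, 0, 40, -1, 138, 1.5, 0, 0, 0, 40, -1, 138, 1.5, 0, 0, 0, 40],
)

```text
clock: 2.65
tool_pos: [0.4401, -0.1765, 0.0138]
tcp_rot: [-1.569, -0.002, -1.571]
ft_force: [-1.0, 0.5, 6.9]
gripper_width: 0.0443
```

```bash
python3 - <<'E'
from m import *
S=snap('scene','s2');T=snap('top','t2')
go(.439,-.177,.12,0)
a=cv2.resize(S['image'][140:230,160:280],None,fx=3,fy=3);b=cv2.resize(T['image'][230:320,270:390],None,fx=3,fy=3)
cv2.imwrite('pics/z4.png',np.hstack([a,b])[:,:,::-1])
E
```

```text
d [   0.6 -106.2   -0.9] ay -0.0 tilt [ 0.0021 -0.0015 -1.    ] pos [ 0.4401 -0.1765  0.0138] jaw -0.0 q [-0.46  0.11  1.8  -0.    1.23 -0.46] F [-1.1  0.2  6.3] w 0.0448 t 2.75
```

View pics/z4.png

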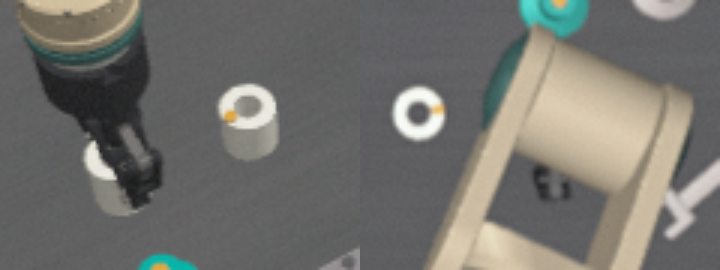

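drive_tool(
  deltas=[0, -10, 0, 0, 0, 0, 40, 0, -30, 0, 0, 0, 0, 40, 0, -60, 0, 0, 0, 0, 40, 0, -90, 0, 0, 0, 0, 40, 0, -110, 0, 0, 0, 0, 40, 0, -110, 0, 0, 0, 0, 40],
)

```text
clock: 3.25
tool_pos: [0.4415, -0.177, 0.1281]
tcp_rot: [-1.562, -0.004, -1.571]
ft_force: [0.5, -0.1, -1.1]
gripper_width: 0.0446
```

```bash
python3 - <<'E'
from m import *
go(.6295,-.104,.122,0)
E
```

```text
d [-73.    7.4 187.9] ay 0.0 tilt [ 0.0085 -0.0041 -1.    ] pos [ 0.4415 -0.177   0.1281] jaw 0.0 q [-0.46 -0.04  1.7   0.    1.47 -0.46] F [ 0.5 -0.1 -1.1] w 0.0446 t 3.25
```

drive_tool(
  deltas=[-12, 0, 30, 0, 0, 0, 40, -24, 0, 60, 0, 0, 0, 40, -36, 0, 90, 0, 0, 0, 40, -48, 0, 120, 0, 0, 0, 40, -60, 0, 150, 0, 0, 0, 40, -68, 0, 175, 0, 0, 0, 40, -73, 0, 190, 0, 0, 0, 40, -73, 0, 190, 0, 0, 0, 40, -73, 0, 190, 0, 0, 0, 40, -73, 0, 190, 0, 0, 0, 40, -73, 0, 190, 0, 0, 0, 40, -73, 0, 190, 0, 0, 0, 40],
)

```text
clock: 4.25
tool_pos: [0.6286, -0.1034, 0.1224]
tcp_rot: [-1.571, -0.0, -1.572]
ft_force: [-0.2, 0.4, -1.4]
gripper_width: 0.0448
```

```bash
python3 - <<'E'
from m import *
S=snap('scene','s3');T=snap('top','t3')
go(.6295,-.104,.122,0)
a=cv2.resize(S['image'][150:290,200:340],None,fx=3,fy=3);b=cv2.resize(T['image'][150:290,230:370],None,fx=3,fy=3)
cv2.imwrite('pics/z5.png',np.hstack([a,b])[:,:,::-1])
E
```

```text
d [0.6 0.6 0.6] ay -0.001 tilt [ 3.e-04 -2.e-04 -1.e+00] pos [ 0.6289 -0.1034  0.1226] jaw -0.001 q [-0.22  0.42  1.19 -0.    1.53 -0.22] F [ 0.1  0.1 -1.5] w 0.045 t 4.35
```

View pics/z5.png

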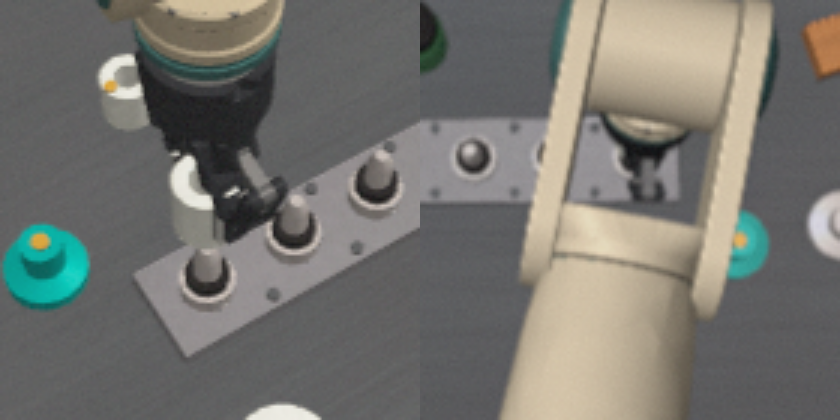

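drive_tool(
  deltas=[0, 15, 0, 0, 0, 0, 40, 0, 30, 0, 0, 0, 0, 40, 0, 40, 0, 0, 0, 0, 40, 0, 45, 0, 0, 0, 0, 40, 0, 50, 0, 0, 0, 0, 40, 0, 54, 0, 0, 0, 0, 40, 0, 54, 0, 0, 0, 0, 40, 0, 54, 0, 0, 0, 0, 40],
)

```text
clock: 5.02
tool_pos: [0.6295, -0.103, 0.0687]
tcp_rot: [-1.57, -0.0, -1.571]
ft_force: [0.4, -0.0, -1.4]
gripper_width: 0.0446
```

```bash
python3 - <<'E'
from m import *
S=snap('scene','s4')
go(.6295,-.104,.044,0)
a=cv2.resize(S['image'][150:290,200:340],None,fx=4,fy=4)
cv2.imwrite('pics/z6.png',a[:,:,::-1])
E
```

```text
d [ 1.  25.  -0.1] ay 0.0 tilt [ 1.e-03 -3.e-04 -1.e+00] pos [ 0.6296 -0.103   0.069 ] jaw 0.0 q [-0.22  0.47  1.24 -0.    1.43 -0.22] F [ 0.4 -0.7 -1.8] w 0.0443 t 5.0667
```

View pics/z6.png

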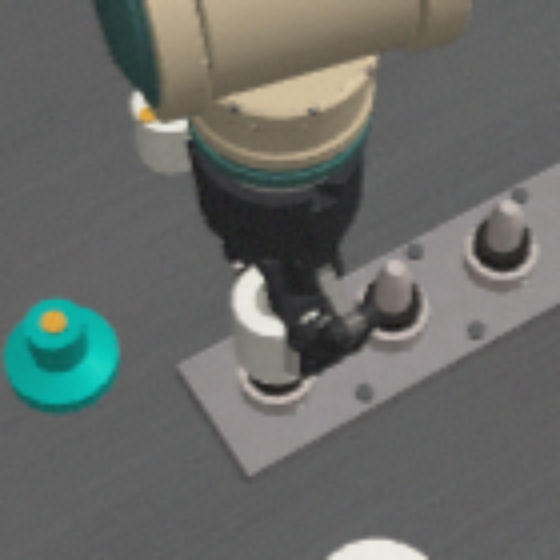

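drive_tool(
  deltas=[0, 6, 0, 0, 0, 0, 40, 0, 11, 0, 0, 0, 0, 40, 0, 15, 0, 0, 0, 0, 40, 0, 18, 0, 0, 0, 0, 40, 0, 20, 0, 0, 0, 0, 40, 0, 22, 0, 0, 0, 0, 40, 0, 24, 0, 0, 0, 0, 40, 0, 25, 0, 0, 0, 0, 40, 0, 25.5, 0, 0, 0, 0, 40, 0, 25.5, 0, 0, 0, 0, 40],
)

```text
clock: 5.9
tool_pos: [0.6292, -0.103, 0.0439]
tcp_rot: [-1.571, -0.0, -1.571]
ft_force: [-4.6, 0.6, 6.1]
gripper_width: 0.0447
```

drive_tool(
  deltas=[0, 1, 0, 0, 0, 0, 40, 0, 2, 0, 0, 0, 0, 40, 0, 2, 0, 0, 0, 0, 40, 0, 2, 0, 0, 0, 0, 40],
)

```text
clock: 6.23
tool_pos: [0.6293, -0.103, 0.0438]
tcp_rot: [-1.57, -0.0, -1.571]
ft_force: [-11.1, 2.2, 17.3]
gripper_width: 0.0448
```

drive_tool(
  deltas=[0, -2, 0, 0, 0, 0, 40, 0, -2, 0, 0, 0, 0, 60, 0, -2, 0, 0, 0, 0, 70, 0, -2, 0, 0, 0, 0, 75, 0, -2, 0, 0, 0, 0, 75, 0, -2, 0, 0, 0, 0, 75, 0, -20, 0, 0, 0, 0, 75, 0, -45, 0, 0, 0, 0, 75, 0, -70, 0, 0, 0, 0, 75, 0, -95, 0, 0, 0, 0, 75, 0, -95, 0, 0, 0, 0, 75, 0, -95, 0, 0, 0, 0, 75],
)

```text
clock: 7.23
tool_pos: [0.6302, -0.1032, 0.1378]
tcp_rot: [-1.567, -0.001, -1.571]
ft_force: [0.1, -0.7, -2.0]
gripper_width: 0.0747
```

```bash
python3 - <<'E'
from m import *
S=snap('scene','s5')
go(.449,-.0658,.14,0)
cv2.imwrite('pics/z7.png',cv2.resize(S['image'][110:290,180:360],None,fx=3,fy=3)[:,:,::-1])
s=blobs(S,180,115,340,215,205)
for b,h in zip(s,(.044,.036)): print(b,onz(S,*b[:2],h))
E
```

```text
d [ -37.2   -4.3 -180.3] ay -0.0 tilt [ 4.e-04 -2.e-04 -1.e+00] pos [ 0.6293 -0.103   0.1357] jaw -0.0 q [-0.22  0.41  1.17 -0.    1.56 -0.22] F [-0.2  0.7 -0. ] w 0.0751 t 7.2833
(241.75817489624023, 175.3746681213379, 14.288952827453613, 17.3427734375) [ 0.45028202 -0.06650057  0.044     ]
(273.59676361083984, 141.62271308898926, 10.56303596496582, 34.74370193481445) [0.39417443 0.05962321 0.036     ]
```

View pics/z7.png

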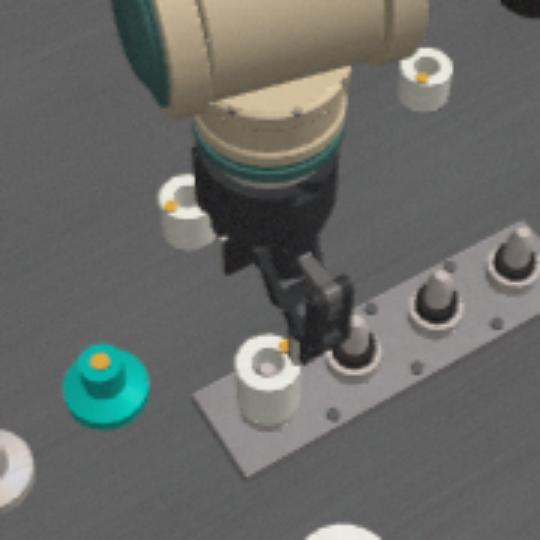

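drive_tool(
  deltas=[-8, 0, -35, 0, 0, 0, 80, -16, 0, -70, 0, 0, 0, 80, -24, 0, -105, 0, 0, 0, 80, -31, 0, -140, 0, 0, 0, 80, -37, 0, -170, 0, 0, 0, 85, -37, 0, -180, 0, 0, 0, 85, -37, 0, -180, 0, 0, 0, 85, -37, 0, -180, 0, 0, 0, 85, -37, 0, -180, 0, 0, 0, 85],
)

```text
clock: 8.03
tool_pos: [0.4498, -0.0661, 0.1353]
tcp_rot: [-1.571, 0.0, -1.571]
ft_force: [0.2, -0.5, 0.1]
gripper_width: 0.085
```

```bash
python3 - <<'E'
from m import *
S=snap('scene','s6')
go(.449,-.0658,.0125,0)
cv2.imwrite('pics/z7.png',cv2.resize(S['image'][110:290,180:360],None,fx=3,fy=3)[:,:,::-1])
E
```

```text
d [ -0.3 122.9  -0.8] ay -0.0 tilt [-6.e-04  1.e-04 -1.e+00] pos [ 0.4499 -0.0661  0.1354] jaw -0.0 q [-0.23 -0.1   1.74 -0.    1.5  -0.23] F [-1.   0.4  0.3] w 0.0845 t 8.0833
```

View pics/z7.png

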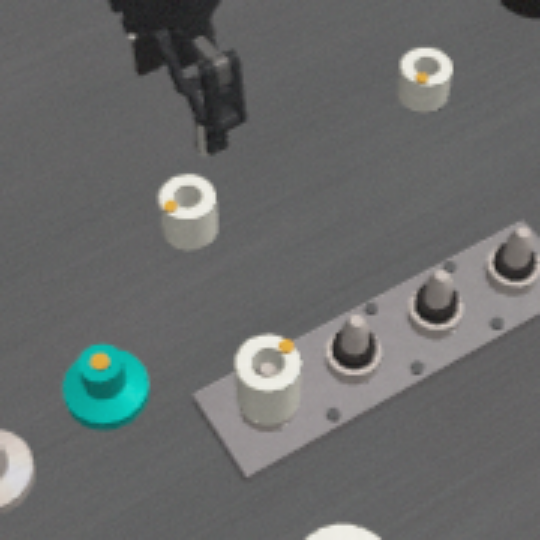

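drive_tool(
  deltas=[0, 35, -0.5, 0, 0, 0, 85, 0, 70, -0.5, 0, 0, 0, 85, 0, 95, -0.5, 0, 0, 0, 85, 0, 112, -0.5, 0, 0, 0, 85, 0, 121, -0.5, 0, 0, 0, 85, 0, 124, -0.5, 0, 0, 0, 85, 0, 124, -0.5, 0, 0, 0, 70, 0, 124, -0.5, 0, 0, 0, 40, 0, 124, -0.5, 0, 0, 0, 40, 0, 124, -0.5, 0, 0, 0, 40, 0, 124, -0.5, 0, 0, 0, 40, 0, 124, -0.5, 0, 0, 0, 40, 0, 124, -0.5, 0, 0, 0, 40, 0, 124, -0.5, 0, 0, 0, 40],
)

```text
clock: 9.25
tool_pos: [0.4499, -0.0663, 0.0135]
tcp_rot: [-1.568, -0.001, -1.571]
ft_force: [-1.3, -0.5, 5.5]
gripper_width: 0.0449
```

drive_tool(
  deltas=[0, -10, 0, 0, 0, 0, 40, 0, -30, 0, 0, 0, 0, 40, 0, -60, 0, 0, 0, 0, 40, 0, -90, 0, 0, 0, 0, 40, 0, -110, 0, 0, 0, 0, 40, 0, -110, 0, 0, 0, 0, 40, 0, -110, 0, 0, 0, 0, 40, 0, -110, 0, 0, 0, 0, 40],
)

```text
clock: 9.92
tool_pos: [0.4481, -0.0658, 0.1207]
tcp_rot: [-1.572, 0.0, -1.571]
ft_force: [0.0, 0.0, -2.4]
gripper_width: 0.0442
```

```bash
python3 - <<'E'
from m import *
go(.631,-.0295,.122,0)
E
```

```text
d [-36.3  -1.6 182.9] ay 0.0 tilt [-1.6e-03  3.0e-04 -1.0e+00] pos [ 0.4481 -0.0658  0.1207] jaw 0.0 q [-0.23 -0.09  1.76 -0.    1.47 -0.23] F [ 0.   0.  -2.4] w 0.0442 t 9.9167
```

drive_tool(
  deltas=[-7, 0, 30, 0, 0, 0, 40, -14, 0, 60, 0, 0, 0, 40, -20, 0, 90, 0, 0, 0, 40, -26, 0, 120, 0, 0, 0, 40, -31, 0, 150, 0, 0, 0, 40, -34, 0, 172, 0, 0, 0, 40, -36.5, 0, 182, 0, 0, 0, 40, -36.5, 0, 182, 0, 0, 0, 40, -36.5, 0, 182, 0, 0, 0, 40, -36.5, 0, 182, 0, 0, 0, 40, -36.5, 0, 182, 0, 0, 0, 40],
)

```text
clock: 10.83
tool_pos: [0.6299, -0.0297, 0.1213]
tcp_rot: [-1.572, 0.0, -1.571]
ft_force: [0.5, -0.0, -1.1]
gripper_width: 0.0448
```

```bash
python3 - <<'E'
from m import *
S=snap('scene','s7')
go(.631,-.0295,.069,0)
cv2.imwrite('pics/z8.png',cv2.resize(S['image'][110:290,200:380],None,fx=3,fy=3)[:,:,::-1])
E
```

```text
d [-0.2 52.6  1. ] ay -0.0 tilt [-6.e-04 -1.e-04 -1.e+00] pos [ 0.63   -0.0297  0.1216] jaw -0.0 q [-0.11  0.4   1.21 -0.    1.53 -0.11] F [ 0.4 -0.8 -1.7] w 0.0446 t 10.8833
```

View pics/z8.png

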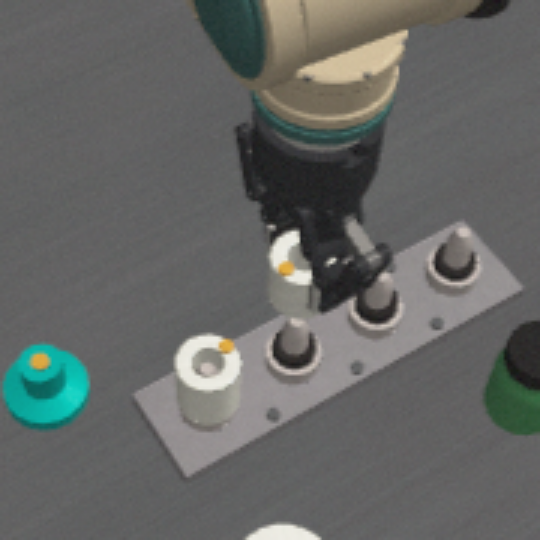

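Same descent as before.

drive_tool(
  deltas=[0, 15, 1, 0, 0, 0, 40, 0, 30, 1, 0, 0, 0, 40, 0, 40, 1, 0, 0, 0, 40, 0, 45, 1, 0, 0, 0, 40, 0, 50, 1, 0, 0, 0, 40, 0, 54, 1, 0, 0, 0, 40, 0, 54, 1, 0, 0, 0, 40, 0, 54, 1, 0, 0, 0, 40],
)

```text
clock: 11.55
tool_pos: [0.6317, -0.0295, 0.068]
tcp_rot: [-1.571, -0.0, -1.571]
ft_force: [-2.8, -0.9, -2.9]
gripper_width: 0.0446
```

drive_tool(
  deltas=[0, 6, 0, 0, 0, 0, 40, 0, 11, 0, 0, 0, 0, 40, 0, 15, 0, 0, 0, 0, 40, 0, 18, 0, 0, 0, 0, 40, 0, 20, 0, 0, 0, 0, 40, 0, 22, 0, 0, 0, 0, 40, 0, 23.5, 0, 0, 0, 0, 40, 0, 24.5, 0, 0, 0, 0, 40, 0, 25, 0, 0, 0, 0, 40, 0, 25, 0, 0, 0, 0, 40],
)

```text
clock: 12.38
tool_pos: [0.6318, -0.0298, 0.0448]
tcp_rot: [-1.57, -0.001, -1.571]
ft_force: [-9.3, -1.4, 10.7]
gripper_width: 0.0446
```

drive_tool(
  deltas=[0, 1, -1, 0, 0, 0, 40, 0, 2, -1, 0, 0, 0, 40, 0, 3, -1, 0, 0, 0, 40, 0, 3, -1, 0, 0, 0, 40, 0, 3, -1, 0, 0, 0, 40],
)

```text
clock: 12.8
tool_pos: [0.6318, -0.0298, 0.0435]
tcp_rot: [-1.568, -0.001, -1.571]
ft_force: [-10.6, -1.1, 16.1]
gripper_width: 0.0446
```

drive_tool(
  deltas=[0, 1, 0, 0, 0, 0, 40, 0, 2, 0, 0, 0, 0, 40, 0, 2, 0, 0, 0, 0, 40],
)

```text
clock: 13.05
tool_pos: [0.6319, -0.0298, 0.0435]
tcp_rot: [-1.567, -0.001, -1.571]
ft_force: [-16.0, -0.4, 27.1]
gripper_width: 0.0442
```

Solid at 43.5 mm, which matches home (13.5 + 30). Next I release and go for sleeve b.

drive_tool(
  deltas=[0, -4, 0, 0, 0, 0, 40, 0, -4, 0, 0, 0, 0, 60, 0, -4, 0, 0, 0, 0, 70, 0, -4, 0, 0, 0, 0, 75, 0, -4, 0, 0, 0, 0, 75, 0, -4, 0, 0, 0, 0, 75, 0, -25, 0, 0, 0, 0, 75, 0, -50, 0, 0, 0, 0, 75, 0, -75, 0, 0, 0, 0, 75, 0, -99, 0, 0, 0, 0, 75, 0, -99, 0, 0, 0, 0, 75, 0, -99, 0, 0, 0, 0, 75],
)

```text
clock: 14.05
tool_pos: [0.6316, -0.0295, 0.1384]
tcp_rot: [-1.567, -0.0, -1.571]
ft_force: [0.8, 0.2, -0.6]
gripper_width: 0.075
```

```bash
python3 - <<'E'
from m import *
S=snap('scene','s8')
go(.431,.1845,.138,0)
cv2.imwrite('pics/z9.png',cv2.resize(S['image'][110:290,200:380],None,fx=3,fy=3)[:,:,::-1])
s=blobs(S,295,115,345,160,205)
for b in s: print(b,onz(S,*b[:2],.036))
E
```

```text
d [-213.9   -1.6 -199.7] ay 0.0 tilt [ 1.e-04 -0.e+00 -1.e+00] pos [ 0.6308 -0.0294  0.1364] jaw 0.0 q [-0.11  0.4   1.19 -0.    1.55 -0.11] F [-0.1 -0.1 -0.7] w 0.0752 t 14.1
(318.46337509155273, 120.97274827957153, 12.714221000671387, 33.76362991333008) [0.39620227 0.20006244 0.036     ]
```

View pics/z9.png

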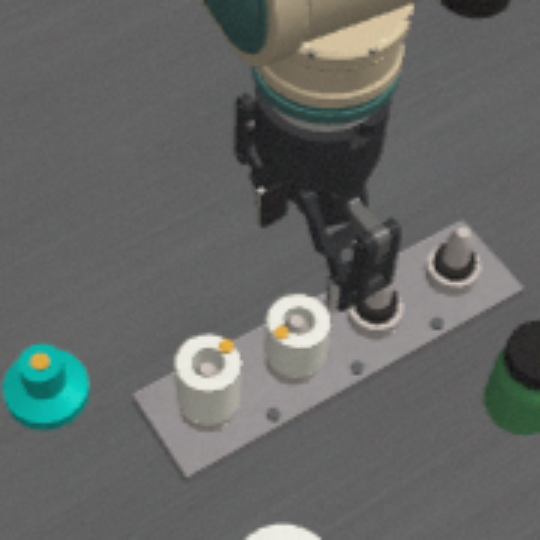

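drive_tool(
  deltas=[-20, 0, -19, 0, 0, 0, 80, -45, 0, -42, 0, 0, 0, 85, -72, 0, -68, 0, 0, 0, 85, -100, 0, -94, 0, 0, 0, 85, -128, 0, -120, 0, 0, 0, 85, -155, 0, -145, 0, 0, 0, 85, -180, 0, -168, 0, 0, 0, 85, -200, 0, -187, 0, 0, 0, 85, -214, 0, -200, 0, 0, 0, 85, -214, 0, -200, 0, 0, 0, 85, -214, 0, -200, 0, 0, 0, 85, -214, 0, -200, 0, 0, 0, 85],
)

```text
clock: 15.1
tool_pos: [0.4307, 0.184, 0.1358]
tcp_rot: [-1.572, -0.001, -1.571]
ft_force: [0.1, 0.0, -1.0]
gripper_width: 0.0851
```

```bash
python3 - <<'E'
from m import *
S=snap('scene','s9')
go(.431,.1845,.0125,0)
cv2.imwrite('pics/z10.png',cv2.resize(S['image'][90:270,220:400],None,fx=3,fy=3)[:,:,::-1])
s=blobs(S,295,115,345,160,205)
for b in s: print(b,onz(S,*b[:2],.036))
E
```

```text
d [ -0.7 123.5   0.2] ay -0.001 tilt [-1.2e-03 -7.0e-04 -1.0e+00] pos [0.431  0.1839 0.136 ] jaw -0.001 q [ 0.32 -0.06  1.7  -0.    1.5   0.33] F [-0.7  0.1 -0.5] w 0.0854 t 15.15
(321.8593044281006, 131.75458908081055, 11.806135177612305, 16.75672721862793) [0.43257662 0.18436229 0.036     ]
```

View pics/z10.png

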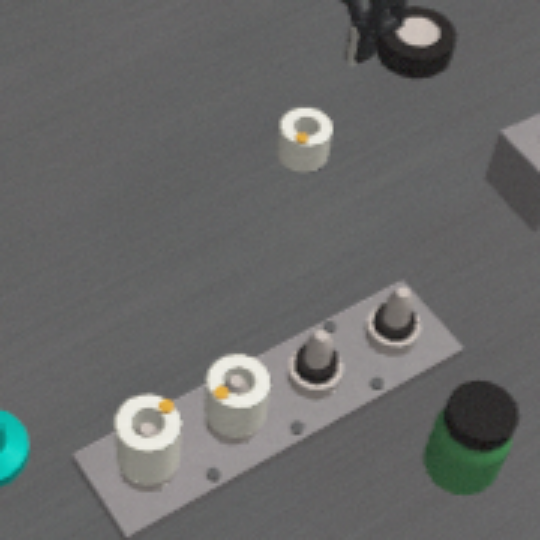

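drive_tool(
  deltas=[-0.5, 35, 0, 0, 0, 0, 85, -0.5, 70, 0, 0, 0, 0, 85, -0.5, 95, 0, 0, 0, 0, 85, -0.5, 112, 0, 0, 0, 0, 85, -0.5, 121, 0, 0, 0, 0, 85, -0.5, 124, 0, 0, 0, 0, 85, -0.5, 124, 0, 0, 0, 0, 70, -0.5, 124, 0, 0, 0, 0, 40, -0.5, 124, 0, 0, 0, 0, 40, -0.5, 124, 0, 0, 0, 0, 40, -0.5, 124, 0, 0, 0, 0, 40, -0.5, 124, 0, 0, 0, 0, 40, -0.5, 124, 0, 0, 0, 0, 40, -0.5, 124, 0, 0, 0, 0, 40],
)

```text
clock: 16.32
tool_pos: [0.4319, 0.1854, 0.0147]
tcp_rot: [-1.568, 0.001, -1.571]
ft_force: [-1.4, 0.0, 5.7]
gripper_width: 0.0445
```

drive_tool(
  deltas=[0, -10, 0, 0, 0, 0, 40, 0, -30, 0, 0, 0, 0, 40, 0, -60, 0, 0, 0, 0, 40, 0, -90, 0, 0, 0, 0, 40, 0, -110, 0, 0, 0, 0, 40, 0, -110, 0, 0, 0, 0, 40, 0, -110, 0, 0, 0, 0, 40, 0, -110, 0, 0, 0, 0, 40],
)

```text
clock: 16.98
tool_pos: [0.4302, 0.1849, 0.122]
tcp_rot: [-1.572, -0.001, -1.571]
ft_force: [0.4, -0.1, -1.8]
gripper_width: 0.0441
```

```bash
python3 - <<'E'
from m import *
go(.6305,.0458,.122,0)
E
```

```text
d [ 1.391e+02 -2.000e-01  2.003e+02] ay 0.0 tilt [-1.2e-03 -5.0e-04 -1.0e+00] pos [0.4302 0.1849 0.122 ] jaw 0.0 q [ 0.33 -0.04  1.72 -0.    1.47  0.33] F [ 0.4 -0.1 -1.8] w 0.0441 t 16.9833
```

drive_tool(
  deltas=[15, 0, 22, 0, 0, 0, 40, 35, 0, 50, 0, 0, 0, 40, 56, 0, 80, 0, 0, 0, 40, 77, 0, 110, 0, 0, 0, 40, 97, 0, 140, 0, 0, 0, 40, 115, 0, 166, 0, 0, 0, 40, 129, 0, 186, 0, 0, 0, 40, 139, 0, 200, 0, 0, 0, 40, 139, 0, 200, 0, 0, 0, 40, 139, 0, 200, 0, 0, 0, 40, 139, 0, 200, 0, 0, 0, 40, 139, 0, 200, 0, 0, 0, 40],
)

```text
clock: 17.98
tool_pos: [0.6298, 0.0468, 0.122]
tcp_rot: [-1.572, 0.0, -1.57]
ft_force: [0.6, 1.0, -2.2]
gripper_width: 0.0446
```

```bash
python3 - <<'E'
from m import *
S=snap('scene','s11')
go(.6305,.0458,.069,0)
cv2.imwrite('pics/z11.png',cv2.resize(S['image'][90:270,220:400],None,fx=3,fy=3)[:,:,::-1])
E
```

```text
d [ 1.  53.5  0.5] ay 0.001 tilt [-9.e-04  1.e-04 -1.e+00] pos [0.63   0.0468 0.1225] jaw 0.001 q [0.02 0.41 1.21 0.   1.53 0.01] F [ 0.   0.2 -1.4] w 0.0442 t 18.0333
```

View pics/z11.png

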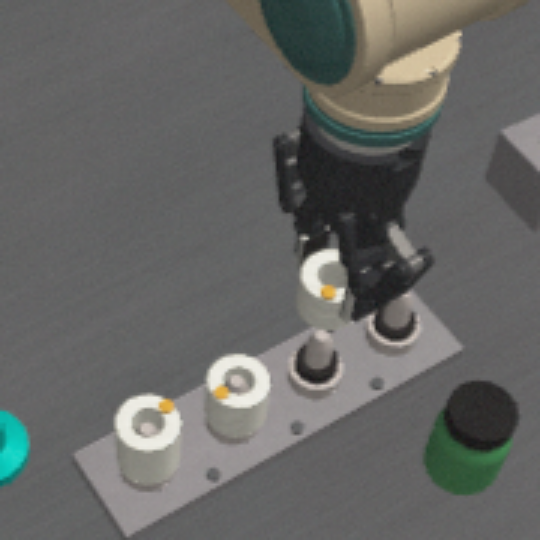

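drive_tool(
  deltas=[0, 15, 0.5, 0, 0, 0, 40, 0, 30, 0.5, 0, 0, 0, 40, 0, 40, 0.5, 0, 0, 0, 40, 0, 45, 0.5, 0, 0, 0, 40, 0, 50, 0.5, 0, 0, 0, 40, 0, 54, 0.5, 0, 0, 0, 40, 0, 54, 0.5, 0, 0, 0, 40, 0, 54, 0.5, 0, 0, 0, 40],
)

```text
clock: 18.7
tool_pos: [0.6315, 0.0461, 0.0692]
tcp_rot: [-1.57, -0.0, -1.571]
ft_force: [-0.4, 0.9, -1.7]
gripper_width: 0.0441
```

drive_tool(
  deltas=[0, 6, 0, 0, 0, 0, 40, 0, 11, 0, 0, 0, 0, 40, 0, 15, 0, 0, 0, 0, 40, 0, 18, 0, 0, 0, 0, 40, 0, 20, 0, 0, 0, 0, 40, 0, 22, 0, 0, 0, 0, 40, 0, 23.5, 0, 0, 0, 0, 40, 0, 24.5, 0, 0, 0, 0, 40, 0, 25, 0, 0, 0, 0, 40, 0, 25, 0, 0, 0, 0, 40],
)

```text
clock: 19.53
tool_pos: [0.6314, 0.046, 0.0447]
tcp_rot: [-1.57, -0.0, -1.571]
ft_force: [-4.3, -0.6, 5.5]
gripper_width: 0.0442
```

drive_tool(
  deltas=[0, 1, 0, 0, 0, 0, 40, 0, 2, 0, 0, 0, 0, 40, 0, 3, 0, 0, 0, 0, 40, 0, 3, 0, 0, 0, 0, 40, 0, 3, 0, 0, 0, 0, 40],
)

```text
clock: 19.95
tool_pos: [0.6315, 0.046, 0.0446]
tcp_rot: [-1.57, -0.0, -1.571]
ft_force: [-12.9, -0.2, 21.4]
gripper_width: 0.0442
```

drive_tool(
  deltas=[0, -3, 0, 0, 0, 0, 40, 0, -3, 0, 0, 0, 0, 60, 0, -3, 0, 0, 0, 0, 70, 0, -3, 0, 0, 0, 0, 75, 0, -3, 0, 0, 0, 0, 75, 0, -3, 0, 0, 0, 0, 75, 0, -25, 0, 0, 0, 0, 75, 0, -55, 0, 0, 0, 0, 75, 0, -90, 0, 0, 0, 0, 75, 0, -120, 0, 0, 0, 0, 75, 0, -145, 0, 0, 0, 0, 75, 0, -145, 0, 0, 0, 0, 75, 0, -145, 0, 0, 0, 0, 75],
)

```text
clock: 21.03
tool_pos: [0.6321, 0.0461, 0.1877]
tcp_rot: [-1.567, -0.0, -1.571]
ft_force: [1.0, 0.1, -0.6]
gripper_width: 0.0746
```

```bash
python3 - <<'E'
from m import *
go(.578,.336,.20,0)
E
```

```text
d [-289.9  -12.5  -54. ] ay 0.0 tilt [ 0.0038 -0.     -1.    ] pos [0.6321 0.0461 0.1877] jaw 0.0 q [ 0.01  0.37  1.12 -0.    1.65  0.01] F [ 1.   0.1 -0.6] w 0.0746 t 21.0333
```

drive_tool(
  deltas=[-30, -8, -5, 0, 0, 0, 75, -65, -12, -12, 0, 0, 0, 70, -105, -12, -20, 0, 0, 0, 70, -145, -12, -27, 0, 0, 0, 70, -185, -12, -35, 0, 0, 0, 70, -225, -12, -42, 0, 0, 0, 70, -260, -12, -48, 0, 0, 0, 70, -280, -12, -53, 0, 0, 0, 70, -290, -12, -54, 0, 0, 0, 70, -290, -12, -54, 0, 0, 0, 70, -290, -12, -54, 0, 0, 0, 70],
)

```text
clock: 21.95
tool_pos: [0.5774, 0.3352, 0.1965]
tcp_rot: [-1.572, -0.001, -1.571]
ft_force: [0.0, -0.6, -0.0]
gripper_width: 0.0702
```

```bash
python3 - <<'E'
from m import *
S=snap('scene','s12');T=snap('top','t12')
go(.578,.336,.078,0)
cv2.imwrite('pics/z12.png',cv2.resize(np.hstack([S['image'][90:290,220:440],T['image'][160:360,110:330]]),None,fx=1.8,fy=1.8)[:,:,::-1])
E
```

```text
d [ -1.8 119.3   0.2] ay -0.002 tilt [-6.e-04 -9.e-04 -1.e+00] pos [0.5779 0.3343 0.1973] jaw -0.002 q [ 0.47  0.47  0.97 -0.    1.7   0.47] F [ 0.1  0.1 -0.4] w 0.0704 t 22.05
```

View pics/z12.png

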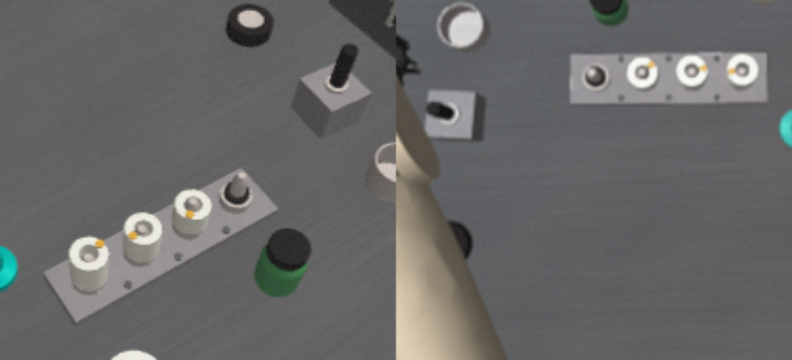

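```bash
python3 - <<'E'
from m import *
np.set_printoptions(suppress=True,precision=4)
S,T=load('s12'),load('t12')
print(proj(T,(.578,.334,.2)),proj(S,(.578,.334,.2)))
print(proj(T,(.578,.334,.13)),proj(S,(.578,.334,.13)))
t=blobs(T,225,185,330,215,200); s=[b for b in blobs(S,235,180,345,260,205)]
print(np.round(t,1));print(np.round(s,1))
bt=brass(T,225,185,330,215); bs=brass(S,235,180,345,260); print(np.round(bt,1),np.round(bs,1))
for n,p,q,hs,ht in(('b',0,2,.066,.069),('c',1,1,.074,.077),('d',2,0,.082,.085)):
    if len(bt)==3==len(bs):
        a,b=onz(T,*bt[p][:2],ht),onz(S,*bs[q][:2],ht); print(n,'pad',a,b,(a+b)/2,'tri',tri(T,bt[p][:2],S,bs[q][:2])[0])
    a=onz(T,*t[p][:2],hs); print('  ring T',a,[ (b[0],onz(S,*b[:2],hs)) for b in s])
cv2.imwrite('pics/full.png',S['image'][:,:,::-1])
E
```

```text
[119.7545 215.1959] [423.1208  93.703 ]
[130.4382 218.9965] [413.8502 116.9229]
[[246.3 199.6  16.6  17. ]
 [273.8 198.7  16.8  17. ]
 [302.  198.1  16.9  17.1]]
[[269.2 230.5  18.3  21.7]
 [299.3 216.6  17.3  20.5]
 [326.9 203.2  16.1  20. ]]
[[251.3 195.5   9.8]
 [280.3 197.4   8.9]
 [296.  199.1   9.4]] [[274.9 224.9  18.5]
 [293.4 220.4  17.6]
 [324.9 208.5  17.1]]
b pad [0.6421 0.0314 0.069 ] [0.644 0.032 0.069] [0.6431 0.0317 0.069 ] tri [0.6429 0.0322 0.0673]
  ring T [0.6317 0.0453 0.066 ] [(269.1939392089844, array([ 0.6238, -0.0991,  0.066 ])), (299.26485443115234, array([ 0.6296, -0.0259,  0.066 ])), (326.9329605102539, array([0.6338, 0.0455, 0.066 ]))]
c pad [ 0.6334 -0.0468  0.077 ] [ 0.6359 -0.0462  0.077 ] [ 0.6347 -0.0465  0.077 ] tri [ 0.6343 -0.046   0.0746]
  ring T [ 0.631  -0.0293  0.074 ] [(269.1939392089844, array([ 0.6277, -0.1016,  0.074 ])), (299.26485443115234, array([ 0.6335, -0.0292,  0.074 ])), (326.9329605102539, array([0.6377, 0.0415, 0.074 ]))]
d pad [ 0.6262 -0.0881  0.085 ] [ 0.6283 -0.0877  0.085 ] [ 0.6272 -0.0879  0.085 ] tri [ 0.6269 -0.0876  0.083 ]
  ring T [ 0.6292 -0.1044  0.082 ] [(269.1939392089844, array([ 0.6316, -0.104 ,  0.082 ])), (299.26485443115234, array([ 0.6373, -0.0324,  0.082 ])), (326.9329605102539, array([0.6415, 0.0375, 0.082 ]))]
```

View pics/full.png

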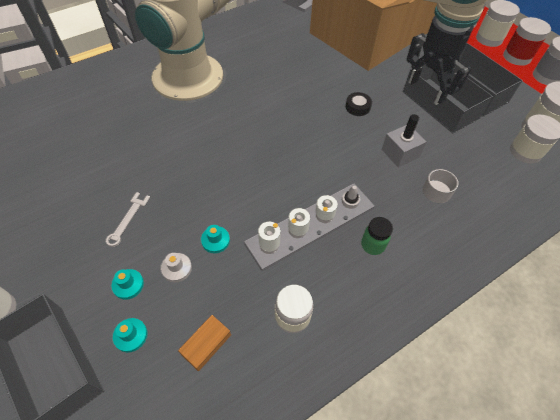

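drive_tool(
  deltas=[-0.7, 30, 0, 0, 0, 0, 70, -0.7, 60, 0, 0, 0, 0, 70, -0.7, 85, 0, 0, 0, 0, 70, -0.7, 105, 0, 0, 0, 0, 70, -0.7, 115, 0, 0, 0, 0, 60, -0.7, 118, 0, 0, 0, 0, 50, -0.7, 118, 0, 0, 0, 0, 40, -0.7, 118, 0, 0, 0, 0, 30, -0.7, 118, 0, 0, 0, 0, 24, -0.7, 118, 0, 0, 0, 0, 16, -0.7, 118, 0, 0, 0, 0, 16, -0.7, 118, 0, 0, 0, 0, 16, -0.7, 118, 0, 0, 0, 0, 16, -0.7, 118, 0, 0, 0, 0, 16, -0.7, 118, 0, 0, 0, 0, 16],
)

```text
clock: 23.3
tool_pos: [0.5782, 0.3371, 0.0821]
tcp_rot: [-1.568, 0.001, -1.571]
ft_force: [-0.9, -0.6, 6.4]
gripper_width: 0.0207
```

```bash
python3 - <<'E'
from m import *
S=snap('scene','s13')
go(.578,.336,.17,0)
cv2.imwrite('pics/z13.png',cv2.resize(S['image'][60:180,350:470],None,fx=4,fy=4)[:,:,::-1])
E
```

```text
d [  1.  -87.9   0.1] ay 0.0 tilt [ 0.0032  0.0013 -1.    ] pos [0.5781 0.3371 0.0821] jaw 0.0 q [ 0.47  0.54  1.11 -0.    1.49  0.47] F [-2.1 -0.7  6.1] w 0.0209 t 23.35
```

View pics/z13.png

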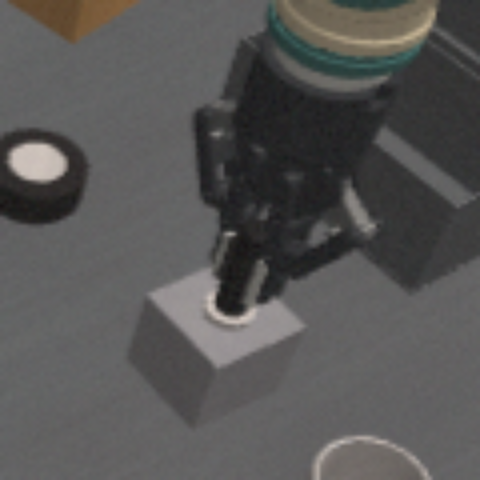

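drive_tool(
  deltas=[0, -10, 0, 0, 0, 0, 16, 0, -25, 0, 0, 0, 0, 16, 0, -40, 0, 0, 0, 0, 16, 0, -55, 0, 0, 0, 0, 16, 0, -75, 0, 0, 0, 0, 16, 0, -95, 0, 0, 0, 0, 16, 0, -110, 0, 0, 0, 0, 16, 0, -110, 0, 0, 0, 0, 16, 0, -110, 0, 0, 0, 0, 16, 0, -110, 0, 0, 0, 0, 16],
)

```text
clock: 24.18
tool_pos: [0.5768, 0.3365, 0.1882]
tcp_rot: [-1.573, -0.001, -1.571]
ft_force: [-0.1, 0.1, -1.6]
gripper_width: 0.0207
```

```bash
python3 - <<'E'
from m import *
S=snap('scene','s14');T=snap('top','t14')
go(.5623,-.2987+.001,.190,0)
cv2.imwrite('pics/z14.png',np.hstack([cv2.resize(x,None,fx=3,fy=3) for x in (S['image'][60:190,360:480],T['image'][150:280,80:200])])[:,:,::-1])
print(proj(S,(.578,.336,.116)),proj(T,(.578,.336,.116)))
E
```

```text
d [634.2  -1.3 -14.4] ay 0.0 tilt [-0.0029 -0.0015 -1.    ] pos [0.5767 0.3365 0.1877] jaw 0.0 q [ 0.47  0.48  0.98 -0.    1.68  0.47] F [-0.   0.9 -1.8] w 0.0209 t 24.2833
[412.74745952 120.90916806] [131.62593059 219.71637196]
```

View pics/z14.png

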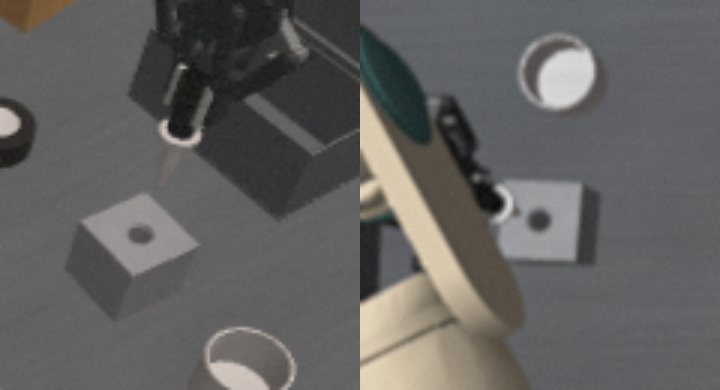

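```bash
python3 - <<'E'
from m import *
np.set_printoptions(suppress=True,precision=4)
S,T=load('s14'),load('t14')
def f(x0,y0,s,p): return (x0+(p[0]+.5)/s-.5,y0+(p[1]+.5)/s-.5)
for n,c,h,t in(('S',S,f(360,60,3,(141,235)),f(360,60,3,(161,186))),('T',T,f(80,150,3,(179,219)),f(80,150,3,(157,212)))):
    print(n,'hole',onz(c,*h,.06),'tip',t,onz(c,*t,.115))
print('tri tip',tri(S,f(360,60,3,(161,186)),T,f(80,150,3,(157,212))))
# zoom
cv2.imwrite('pics/z15.png',np.hstack([cv2.resize(x,None,fx=8,fy=8,interpolation=cv2.INTER_CUBIC) for x in (S['image'][95:150,390:440],T['image'][195:250,110:160])])[:,:,::-1])
E
```

```text
S hole [0.5807 0.3349 0.06  ] tip (413.3333333333333, 121.66666666666666) [0.58   0.3364 0.115 ]
T hole [0.5771 0.3352 0.06  ] tip (132.0, 220.33333333333331) [0.5765 0.3354 0.115 ]
tri tip (array([0.5778, 0.3376, 0.1122]), np.float64(0.002828896434767773))
```

View pics/z15.png

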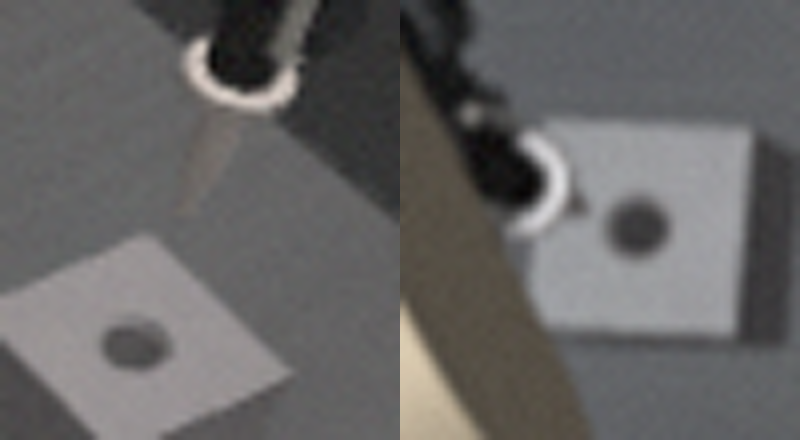

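drive_tool(
  deltas=[20, -3, 0, 0, 0, 0, 16, 50, -3, -1, 0, 0, 0, 16, 85, -3, -2, 0, 0, 0, 16, 123, -3, -3, 0, 0, 0, 16, 161, -3, -4, 0, 0, 0, 16, 199, -3, -5, 0, 0, 0, 16, 237, -3, -6, 0, 0, 0, 16, 275, -3, -7, 0, 0, 0, 16, 313, -3, -7, 0, 0, 0, 16, 351, -3, -8, 0, 0, 0, 16, 389, -3, -9, 0, 0, 0, 16, 427, -3, -10, 0, 0, 0, 16, 465, -3, -11, 0, 0, 0, 16, 503, -3, -12, 0, 0, 0, 16, 541, -3, -13, 0, 0, 0, 16, 579, -3, -14, 0, 0, 0, 16, 610, -3, -15, 0, 0, 0, 16, 628, -3, -15, 0, 0, 0, 16, 634, -3, -15, 0, 0, 0, 16, 634, -3, -15, 0, 0, 0, 16],
)

```text
clock: 25.95
tool_pos: [0.5616, -0.2984, 0.1913]
tcp_rot: [-1.573, 0.001, -1.573]
ft_force: [-0.1, 0.6, -1.4]
gripper_width: 0.0206
```

drive_tool(
  deltas=[0, 0, 0, 0, 0, 0, 16, 0, 0, 0, 0, 0, 0, 16, 0, 0, 0, 0, 0, 0, 16],
)

```text
clock: 26.2
tool_pos: [0.5626, -0.2958, 0.1929]
tcp_rot: [-1.571, 0.0, -1.569]
ft_force: [0.3, 0.5, -2.0]
gripper_width: 0.0204
```

```bash
python3 - <<'E'
from m import *
S=snap('scene','s16');T=snap('top','t16')
go(.5623,-.2987+.001,.122,0)
cv2.imwrite('pics/z16.png',np.hstack([cv2.resize(x,None,fx=4,fy=4,interpolation=cv2.INTER_CUBIC) for x in (S['image'][190:290,130:230],T['image'][175:275,330:430])])[:,:,::-1])
s=state()['tool_pos']; p=s+[0.0005,-.001,-.0741]; print(proj(S,p),proj(T,p))
E
```

```text
d [ 1.5 71.1 -0.3] ay 0.001 tilt [ 3.e-04 -1.e-04 -1.e+00] pos [ 0.5626 -0.2962  0.1931] jaw 0.001 q [-0.54  0.38  1.1   0.    1.66 -0.54] F [ 0.5 -0.4 -2.1] w 0.0205 t 26.3
[165.16495715 241.65800271] [379.0694714  219.07928274]
```

View pics/z16.png

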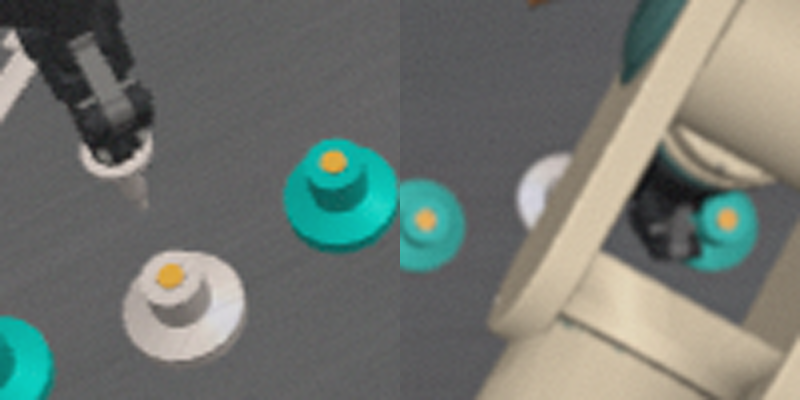

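drive_tool(
  deltas=[1.5, 20, 0, 0, 0, 0, 16, 1.5, 40, 0, 0, 0, 0, 16, 1.5, 55, 0, 0, 0, 0, 16, 1.5, 62, 0, 0, 0, 0, 16, 1.5, 66, 0, 0, 0, 0, 16, 1.5, 66, 0, 0, 0, 0, 16, 1.5, 66, 0, 0, 0, 0, 16],
)

```text
clock: 26.88
tool_pos: [0.5627, -0.2988, 0.128]
tcp_rot: [-1.569, -0.001, -1.571]
ft_force: [-0.1, 0.4, -1.0]
gripper_width: 0.0205
```

```bash
python3 - <<'E'
from m import *
S=snap('scene','s17')
go(.5623,-.2987+.001,.119,0)
cv2.imwrite('pics/z17.png',np.hstack([cv2.resize(x,None,fx=6,fy=6,interpolation=cv2.INTER_CUBIC) for x in (S['image'][190:290,130:230],)])[:,:,::-1])
E
```

```text
d [-1.3  9.3 -0.5] ay 0.0 tilt [ 0.0019 -0.0012 -1.    ] pos [ 0.5628 -0.299   0.1283] jaw 0.0 q [-0.55  0.42  1.18 -0.    1.54 -0.55] F [ 0.5  0.4 -1.2] w 0.0204 t 26.9333
```

View pics/z17.png

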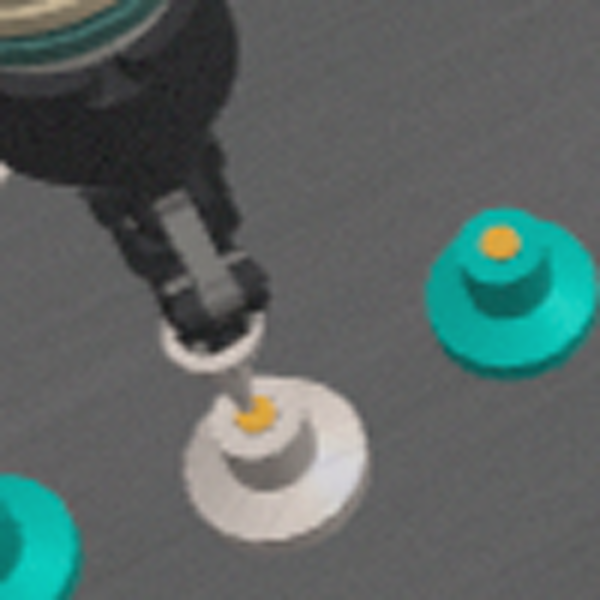

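drive_tool(
  deltas=[-0.5, 3, 0, 0, 0, 0, 16, -0.5, 5, 0, 0, 0, 0, 16, -0.5, 7, 0, 0, 0, 0, 16, -0.5, 8.5, 0, 0, 0, 0, 16, -0.5, 9.5, 0, 0, 0, 0, 16, -0.5, 9.5, 0, 0, 0, 0, 16, -0.5, 9.5, 0, 0, 0, 0, 16, -0.5, 9.5, 0, 0, 0, 0, 16, -0.5, 9.5, 0, 0, 0, 0, 16],
)

```text
clock: 27.68
tool_pos: [0.5625, -0.2984, 0.1176]
tcp_rot: [-1.57, -0.0, -1.571]
ft_force: [0.8, -0.7, 1.2]
gripper_width: 0.0207
```

```bash
python3 - <<'E'
from m import *
S=snap('scene','s18')
go(.5623,-.2987+.001,.19,0)
cv2.imwrite('pics/z18.png',np.hstack([cv2.resize(x,None,fx=6,fy=6,interpolation=cv2.INTER_CUBIC) for x in (S['image'][220:290,130:230],)])[:,:,::-1])
E
```

```text
d [ -0.6 -72.4  -0.1] ay 0.0 tilt [ 6.e-04 -4.e-04 -1.e+00] pos [ 0.5624 -0.2983  0.1176] jaw 0.0 q [-0.55  0.42  1.2  -0.    1.52 -0.55] F [ 0.1 -0.4  1.3] w 0.021 t 27.7333
```

View pics/z18.png

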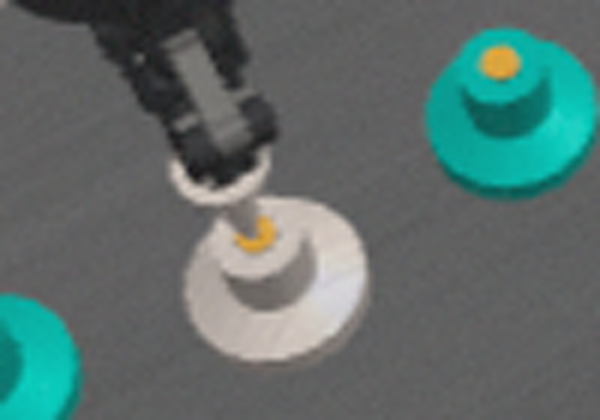

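drive_tool(
  deltas=[0, 0, 0, 0, 0, 0, 16, 0, 0, 0, 0, 0, 0, 16, 0, -15, 0, 0, 0, 0, 16, 0, -35, 0, 0, 0, 0, 16, 0, -60, 0, 0, 0, 0, 16, -10, -76, 3, 0, 0, 0, 16, -35, -76, 9, 0, 0, 0, 16, -70, -76, 17, 0, 0, 0, 16, -107, -76, 26, 0, 0, 0, 16, -144, -76, 35, 0, 0, 0, 16, -181, -76, 44, 0, 0, 0, 16, -218, -76, 53, 0, 0, 0, 16, -255, -76, 62, 0, 0, 0, 16, -288, -76, 70, 0, 0, 0, 16, -315, -76, 76, 0, 0, 0, 16, -328, -76, 79, 0, 0, 0, 16, -331, -76, 80, 0, 0, 0, 16, -331, -76, 80, 0, 0, 0, 16, -331, -76, 80, 0, 0, 0, 16, -331, -76, 80, 0, 0, 0, 16],
)

```text
clock: 29.4
tool_pos: [0.6421, 0.031, 0.1932]
tcp_rot: [-1.571, -0.001, -1.573]
ft_force: [-0.3, 1.0, -1.1]
gripper_width: 0.0207
```

```bash
python3 - <<'E'
from m import *
S=snap('scene','s19')
go(.6427,.0327,.143,0)
cv2.imwrite('pics/z19.png',np.hstack([cv2.resize(x,None,fx=6,fy=6,interpolation=cv2.INTER_CUBIC) for x in (S['image'][160:250,260:360],)])[:,:,::-1])
s=state()['tool_pos']; p=s+[0.0005,-.001,-.0741]; print(p,proj(S,p)-[260,160])
print(np.round(brass(S,235,180,345,260),1))
E
```

```text
d [-1.7 50.3  0.6] ay -0.002 tilt [-2.e-04 -4.e-04 -1.e+00] pos [0.6421 0.031  0.1933] jaw -0.002 q [-0.01  0.4   1.07 -0.    1.67 -0.01] F [-0.6 -1.1 -2.1] w 0.0208 t 29.45
[0.64262755 0.03003202 0.11916421] [66.45593315 35.26123695]
[[274.9 224.9  18.5]
 [293.4 220.4  17.8]
 [324.9 208.5  17.1]]
```

View pics/z19.png

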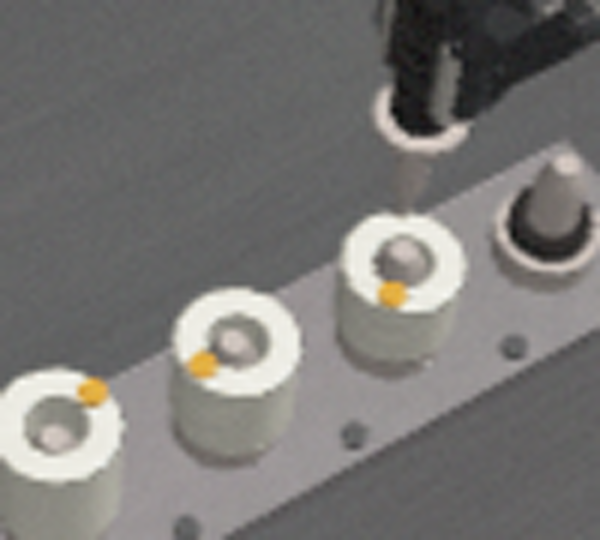

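drive_tool(
  deltas=[-1.2, 15, 0.5, 0, 0, 0, 16, -1.2, 30, 0.5, 0, 0, 0, 16, -1.2, 40, 0.5, 0, 0, 0, 16, -1.2, 44, 0.5, 0, 0, 0, 16, -1.2, 44, 0.5, 0, 0, 0, 16, -1.2, 44, 0.5, 0, 0, 0, 16],
)

```text
clock: 29.95
tool_pos: [0.6429, 0.0335, 0.1498]
tcp_rot: [-1.57, -0.0, -1.571]
ft_force: [0.0, -1.2, -1.2]
gripper_width: 0.0207
```

```bash
python3 - <<'E'
from m import *
S=snap('scene','s20')
go(.6427,.0327,.139,0)
cv2.imwrite('pics/z20.png',np.hstack([cv2.resize(x,None,fx=8,fy=8,interpolation=cv2.INTER_CUBIC) for x in (S['image'][170:240,290:360],)])[:,:,::-1])
E
```

```text
d [ 0.9 11.4 -0.5] ay -0.0 tilt [ 1.5e-03 -2.0e-04 -1.0e+00] pos [0.6432 0.0336 0.1504] jaw -0.0 q [-0.    0.42  1.13 -0.    1.59 -0.  ] F [ 0.3  0.5 -1.2] w 0.0205 t 30.0
```

View pics/z20.png

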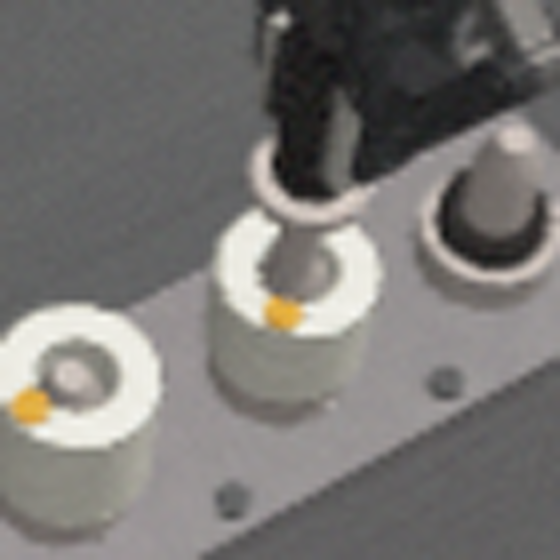

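drive_tool(
  deltas=[0.8, 3, 0, 0, 0, 0, 16, 0.8, 6, 0, 0, 0, 0, 16, 0.8, 8.5, 0, 0, 0, 0, 16, 0.8, 10.5, 0, 0, 0, 0, 16, 0.8, 10.5, 0, 0, 0, 0, 16, 0.8, 10.5, 0, 0, 0, 0, 16, 0.8, 10.5, 0, 0, 0, 0, 16, 0.8, 10.5, 0, 0, 0, 0, 16, 0.8, 10.5, 0, 0, 0, 0, 16],
)

```text
clock: 30.75
tool_pos: [0.6429, 0.0331, 0.139]
tcp_rot: [-1.57, -0.0, -1.571]
ft_force: [1.7, -0.1, 1.5]
gripper_width: 0.0207
```

```bash
python3 - <<'E'
from m import *
S=snap('scene','s21')
go(.6343,-.0455,.19,0)
cv2.imwrite('pics/z21.png',np.hstack([cv2.resize(x,None,fx=8,fy=8,interpolation=cv2.INTER_CUBIC) for x in (S['image'][170:240,290:360],)])[:,:,::-1])
E
```

```text
d [ 78.7 -51.   -8.6] ay 0.0 tilt [ 5.e-04 -1.e-04 -1.e+00] pos [0.6429 0.0332 0.139 ] jaw 0.0 q [-0.01  0.43  1.15 -0.    1.57 -0.01] F [ 0.7 -0.2  0.2] w 0.0206 t 30.8
```

View pics/z21.png

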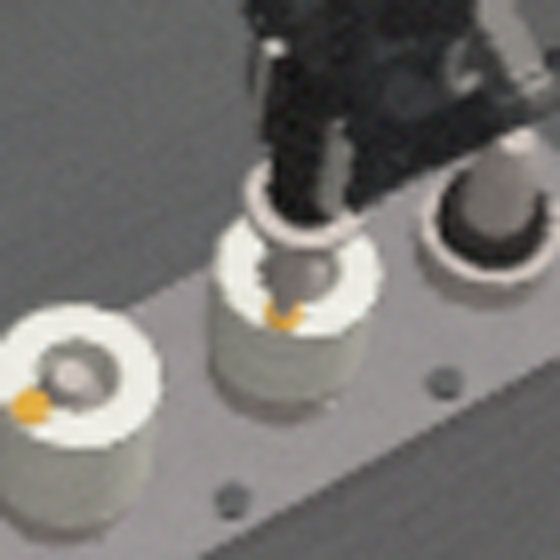

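drive_tool(
  deltas=[0, 1, 0, 0, 0, 0, 16, 0, 1, 0, 0, 0, 0, 16, 0, 1, 0, 0, 0, 0, 16, 0, 1, 0, 0, 0, 0, 16, 0, -15, 0, 0, 0, 0, 16, 0, -35, 0, 0, 0, 0, 16, 10, -50, -1, 0, 0, 0, 16, 30, -50, -3, 0, 0, 0, 16, 50, -50, -5, 0, 0, 0, 16, 70, -50, -7, 0, 0, 0, 16, 79.2, -50, -8, 0, 0, 0, 16, 79.2, -50, -8, 0, 0, 0, 16, 79.2, -50, -8, 0, 0, 0, 16, 79.2, -50, -8, 0, 0, 0, 16],
)

```text
clock: 31.97
tool_pos: [0.6348, -0.045, 0.1885]
tcp_rot: [-1.571, 0.0, -1.57]
ft_force: [-0.9, 0.1, -1.6]
gripper_width: 0.0203
```

```bash
python3 - <<'E'
from m import *
S=snap('scene','s22')
go(.6348,-.046,.159,0)
cv2.imwrite('pics/z22.png',np.hstack([cv2.resize(x,None,fx=6,fy=6,interpolation=cv2.INTER_CUBIC) for x in (S['image'][160:250,260:360],)])[:,:,::-1])
s=state()['tool_pos']; p=s+[0.0005,-.001,-.0741]; print(p,(proj(S,p)-[260,160])*6)
print(np.round(brass(S,235,180,345,260),1))
E
```

```text
d [ 1.1 29.6 -0. ] ay 0.001 tilt [-3.e-04  3.e-04 -1.e+00] pos [ 0.6348 -0.0449  0.1886] jaw 0.001 q [-0.13  0.38  1.1   0.    1.65 -0.13] F [ 0.4 -1.2 -1. ] w 0.0205 t 32.0167
[ 0.63532819 -0.04586532  0.11452231] [205.17927167 302.91875602]
[[274.9 224.9  18.5]
 [293.4 220.4  17.7]
 [325.  208.5  16.9]]
```

View pics/z22.png

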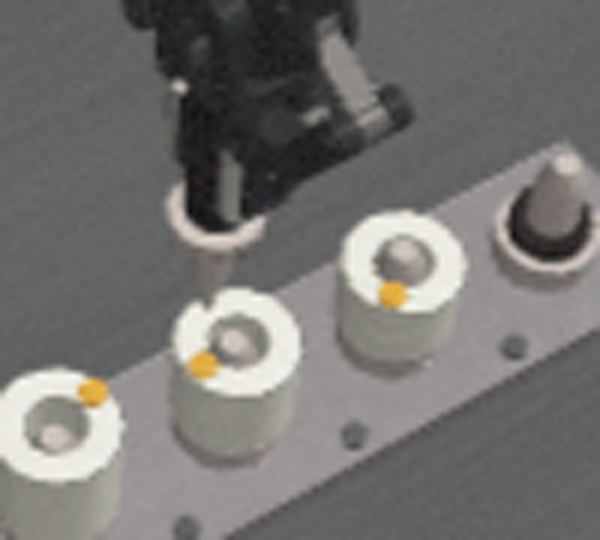

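drive_tool(
  deltas=[0.8, 12, 0.5, 0, 0, 0, 16, 0.8, 24, 0.5, 0, 0, 0, 16, 0.8, 30, 0.5, 0, 0, 0, 16, 0.8, 34, 0.5, 0, 0, 0, 16, 0.8, 37, 0.5, 0, 0, 0, 16, 0.8, 39, 0.5, 0, 0, 0, 16, 0.8, 41, 0.5, 0, 0, 0, 16, 0.8, 42, 0.5, 0, 0, 0, 16, 0.8, 42, 0.5, 0, 0, 0, 16, 0.8, 42, 0.5, 0, 0, 0, 16, 0.8, 42, 0.5, 0, 0, 0, 16, 0.8, 42, 0.5, 0, 0, 0, 16],
)

```text
clock: 33.02
tool_pos: [0.6354, -0.0469, 0.1472]
tcp_rot: [-1.57, -0.0, -1.571]
ft_force: [-1.7, 0.1, 0.8]
gripper_width: 0.0211
```

```bash
python3 - <<'E'
from m import *
S=snap('scene','s23')
go(.6273,-.0872,.20,0)
cv2.imwrite('pics/z23.png',np.hstack([cv2.resize(x,None,fx=8,fy=8,interpolation=cv2.INTER_CUBIC) for x in (S['image'][180:250,260:330],)])[:,:,::-1])
E
```

```text
d [ 40.3 -52.9  -8. ] ay -0.0 tilt [ 4.e-04 -1.e-04 -1.e+00] pos [ 0.6354 -0.0469  0.1471] jaw -0.0 q [-0.13  0.41  1.16 -0.    1.58 -0.13] F [-0.1 -0.5  0.7] w 0.0205 t 33.0667
```

View pics/z23.png

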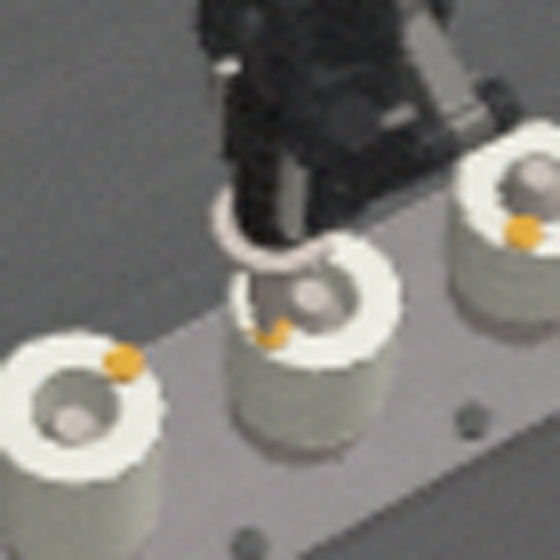

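drive_tool(
  deltas=[0, 1, 0, 0, 0, 0, 16, 0, 1, 0, 0, 0, 0, 16, 0, 1, 0, 0, 0, 0, 16, 0, 1, 0, 0, 0, 0, 16, 0, -15, 0, 0, 0, 0, 16, 0, -35, 0, 0, 0, 0, 16, 5, -52, -1, 0, 0, 0, 16, 20, -52, -4, 0, 0, 0, 16, 33, -52, -7, 0, 0, 0, 16, 40.5, -52, -8, 0, 0, 0, 16, 40.5, -52, -8, 0, 0, 0, 16, 40.5, -52, -8, 0, 0, 0, 16, 40.5, -52, -8, 0, 0, 0, 16, 40.5, -52, -8, 0, 0, 0, 16],
)

```text
clock: 34.23
tool_pos: [0.6272, -0.0869, 0.1981]
tcp_rot: [-1.572, 0.0, -1.57]
ft_force: [0.7, -0.3, -0.8]
gripper_width: 0.0204
```

```bash
python3 - <<'E'
from m import *
S=snap('scene','s24')
go(.6275,-.0872,.155,0)
cv2.imwrite('pics/z24.png',np.hstack([cv2.resize(x,None,fx=6,fy=6,interpolation=cv2.INTER_CUBIC) for x in (S['image'][170:260,240:340],)])[:,:,::-1])
print(np.round(brass(S,235,180,345,260),1))
E
```

```text
d [ 0.4 43.4  0.3] ay 0.001 tilt [-6.e-04  2.e-04 -1.e+00] pos [ 0.6272 -0.0868  0.1984] jaw 0.001 q [-0.2   0.37  1.1   0.    1.67 -0.2 ] F [-0.1  0.2 -1.5] w 0.0206 t 34.2833
[[274.9 224.9  18.5]
 [293.3 220.4  17.8]
 [325.  208.5  16.9]]
```

View pics/z24.png

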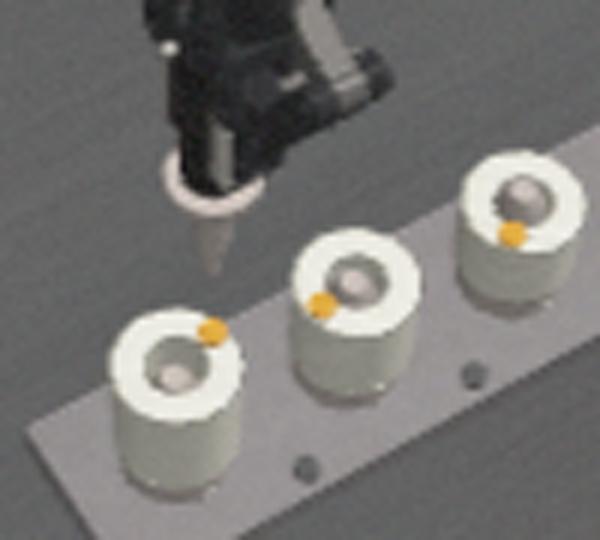

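drive_tool(
  deltas=[0, 12, 0.5, 0, 0, 0, 16, 0, 24, 0.5, 0, 0, 0, 16, 0, 32, 0.5, 0, 0, 0, 16, 0, 36, 0.5, 0, 0, 0, 16, 0, 39, 0.5, 0, 0, 0, 16, 0, 41, 0.5, 0, 0, 0, 16, 0, 43, 0.5, 0, 0, 0, 16, 0, 44, 0.5, 0, 0, 0, 16, 0, 44, 0.5, 0, 0, 0, 16, 0, 44, 0.5, 0, 0, 0, 16, 0, 44, 0.5, 0, 0, 0, 16, 0, 44, 0.5, 0, 0, 0, 16],
)

```text
clock: 35.28
tool_pos: [0.6279, -0.0874, 0.1551]
tcp_rot: [-1.57, -0.0, -1.571]
ft_force: [-0.9, 1.3, 0.7]
gripper_width: 0.0205
```

```bash
python3 - <<'E'
from m import *
S=snap('scene','s25')
go(.5781,.3371,.20,0)
cv2.imwrite('pics/z25.png',np.hstack([cv2.resize(x,None,fx=8,fy=8,interpolation=cv2.INTER_CUBIC) for x in (S['image'][180:250,240:310],)])[:,:,::-1])
E
```

```text
d [-424.5  -45.   -49.7] ay -0.0 tilt [ 4.e-04 -1.e-04 -1.e+00] pos [ 0.6278 -0.0874  0.1551] jaw -0.0 q [-0.2   0.39  1.16 -0.    1.59 -0.2 ] F [-1.6  0.9  0.5] w 0.0209 t 35.3333
```

View pics/z25.png

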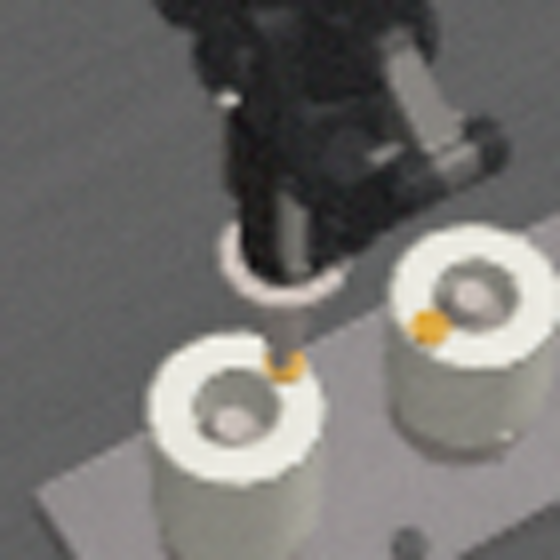

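drive_tool(
  deltas=[0, 1, 0, 0, 0, 0, 16, 0, 1, 0, 0, 0, 0, 16, 0, 1, 0, 0, 0, 0, 16, 0, 1, 0, 0, 0, 0, 16, 0, -15, 0, 0, 0, 0, 16, 0, -35, 0, 0, 0, 0, 16, -8, -45, -1, 0, 0, 0, 16, -30, -45, -4, 0, 0, 0, 16, -65, -45, -8, 0, 0, 0, 16, -103, -45, -12, 0, 0, 0, 16, -141, -45, -17, 0, 0, 0, 16, -179, -45, -21, 0, 0, 0, 16, -217, -45, -26, 0, 0, 0, 16, -255, -45, -30, 0, 0, 0, 16, -293, -45, -35, 0, 0, 0, 16, -331, -45, -39, 0, 0, 0, 16, -369, -45, -44, 0, 0, 0, 16, -400, -45, -48, 0, 0, 0, 16, -418, -45, -49.5, 0, 0, 0, 16, -424, -45, -49.5, 0, 0, 0, 16],
)

```text
clock: 37.0
tool_pos: [0.5768, 0.3404, 0.1989]
tcp_rot: [-1.571, 0.0, -1.567]
ft_force: [-0.9, -0.3, -0.9]
gripper_width: 0.0207
```

drive_tool(
  deltas=[0, 0, 0, 0, 0, 0, 16, 0, 0, 0, 0, 0, 0, 16, 0, 0, 0, 0, 0, 0, 16, 0, 0, 0, 0, 0, 0, 16],
)

```text
clock: 37.33
tool_pos: [0.5788, 0.3352, 0.1999]
tcp_rot: [-1.571, -0.0, -1.573]
ft_force: [-0.1, -0.2, -1.0]
gripper_width: 0.0207
```

```bash
python3 - <<'E'
from m import *
S=snap('scene','s26');T=snap('top','t26')
go(.5781,.3366,.147,0)
cv2.imwrite('pics/z26.png',np.hstack([cv2.resize(x,None,fx=6,fy=6,interpolation=cv2.INTER_CUBIC) for x in (S['image'][85:165,380:445],T['image'][185:265,100:165])])[:,:,::-1])
E
```

```text
d [-1.  53.  -0.6] ay -0.002 tilt [ 3.e-04 -0.e+00 -1.e+00] pos [0.5787 0.3356 0.2   ] jaw -0.002 q [ 0.47  0.48  0.96 -0.    1.7   0.47] F [-0.2 -0.7 -0.6] w 0.0205 t 37.4333
```

View pics/z26.png

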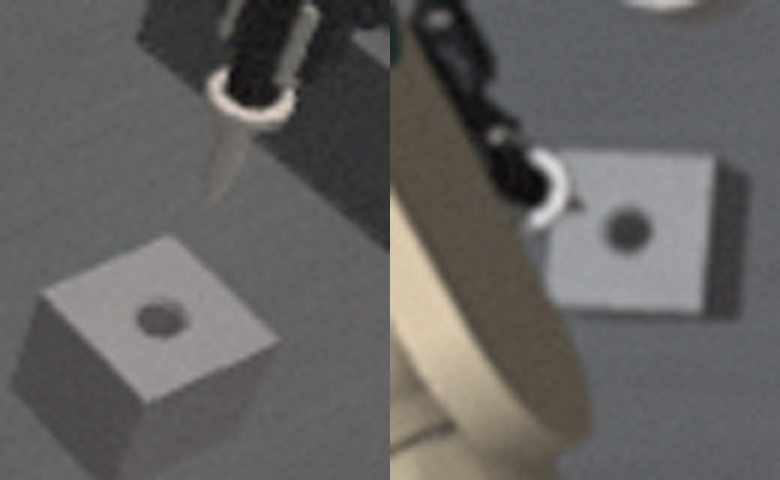

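drive_tool(
  deltas=[-0.4, 20, -1, 0, 0, 0, 16, -0.4, 40, -1, 0, 0, 0, 16, -0.4, 52, -1, 0, 0, 0, 16, -0.4, 58, -1, 0, 0, 0, 16, -0.4, 58, -1, 0, 0, 0, 16, -0.4, 58, -1, 0, 0, 0, 16, -0.4, 58, -1, 0, 0, 0, 16],
)

```text
clock: 38.02
tool_pos: [0.5779, 0.3372, 0.1434]
tcp_rot: [-1.569, 0.001, -1.571]
ft_force: [0.3, 0.5, -1.5]
gripper_width: 0.0204
```

```bash
python3 - <<'E'
from m import *
S=snap('scene','s27');T=snap('top','t27')
go(.5775,.336,.083,0)
cv2.imwrite('pics/z27.png',np.hstack([cv2.resize(x,None,fx=6,fy=6,interpolation=cv2.INTER_CUBIC) for x in (S['image'][85:165,380:445],T['image'][185:265,100:165])])[:,:,::-1])
E
```

```text
d [ 1.4 60.3 -0.4] ay 0.0 tilt [ 2.1e-03  9.0e-04 -1.0e+00] pos [0.5778 0.3373 0.1433] jaw 0.0 q [ 0.47  0.5   1.05 -0.    1.6   0.47] F [-0.4  0.  -0.6] w 0.0205 t 38.1167
```

View pics/z27.png

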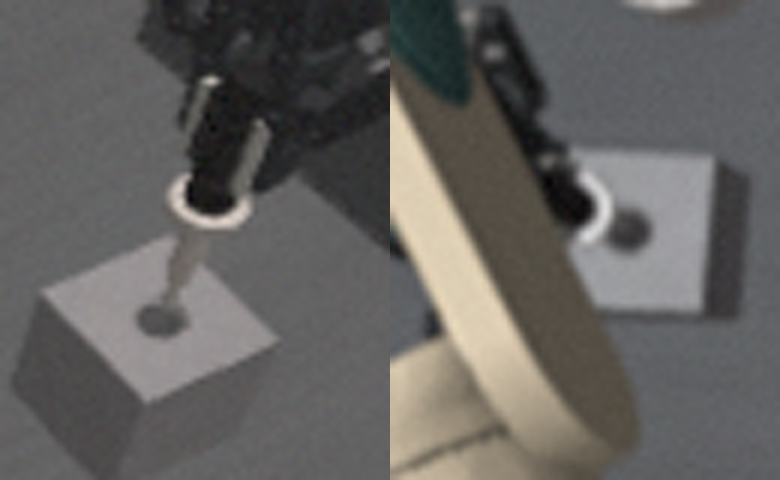

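drive_tool(
  deltas=[0.3, 8, 0, 0, 0, 0, 16, 0.3, 18, 0, 0, 0, 0, 16, 0.3, 28, 0, 0, 0, 0, 16, 0.3, 38, 0, 0, 0, 0, 16, 0.3, 47, 0, 0, 0, 0, 16, 0.3, 54, 0, 0, 0, 0, 16, 0.3, 58, 0, 0, 0, 0, 16, 0.3, 60, 0, 0, 0, 0, 16, 0.3, 61, 0, 0, 0, 0, 16, 0.3, 61, 0, 0, 0, 0, 16, 0.3, 61, 0, 0, 0, 0, 16],
)

```text
clock: 39.03
tool_pos: [0.5774, 0.3368, 0.0821]
tcp_rot: [-1.57, 0.0, -1.571]
ft_force: [-3.3, -2.2, 5.5]
gripper_width: 0.0206
```

```bash
python3 - <<'E'
from m import *
S=snap('scene','s28')
go(.5775,.336,.082,0)
cv2.imwrite('pics/z28.png',np.hstack([cv2.resize(x,None,fx=6,fy=6,interpolation=cv2.INTER_CUBIC) for x in (S['image'][85:165,380:445],)])[:,:,::-1])
E
```

```text
d [0.8 0.1 0.1] ay 0.0 tilt [ 8.e-04  3.e-04 -1.e+00] pos [0.5774 0.3368 0.0821] jaw 0.0 q [ 0.47  0.54  1.11 -0.    1.49  0.47] F [-4.2 -1.7  6. ] w 0.0211 t 39.0833
```

View pics/z28.png

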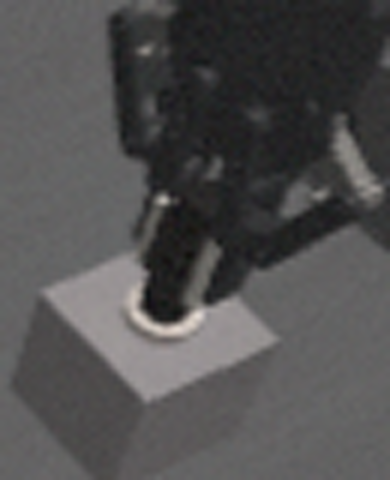

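Collar is flat at the same height as at the start (82.1 mm). I release gently and rise straight up.

drive_tool(
  deltas=[0, 0, 0, 0, 0, 0, 22, 0, 0, 0, 0, 0, 0, 30, 0, 0, 0, 0, 0, 0, 45, 0, 0, 0, 0, 0, 0, 60, 0, 0, 0, 0, 0, 0, 70, 0, 0, 0, 0, 0, 0, 70, 0, -15, 0, 0, 0, 0, 70, 0, -40, 0, 0, 0, 0, 70, 0, -70, 0, 0, 0, 0, 70, 0, -100, 0, 0, 0, 0, 70, 0, -125, 0, 0, 0, 0, 70, 0, -125, 0, 0, 0, 0, 70, 0, -125, -40, 0, 0, 0, 70, 0, -125, -80, 0, 0, 0, 70, 0, -125, -120, 0, 0, 0, 70, 0, -125, -120, 0, 0, 0, 70, 0, -125, -120, 0, 0, 0, 70, 0, -125, -120, 0, 0, 0, 70],
)

```text
clock: 40.58
tool_pos: [0.4578, 0.3369, 0.2062]
tcp_rot: [-1.569, 0.001, -1.571]
ft_force: [0.4, -0.3, 0.1]
gripper_width: 0.0701
```

```bash
python3 - <<'E'
from m import *
np.set_printoptions(suppress=True,precision=4)
S=snap('scene','s29');T=snap('top','t29')
cv2.imwrite('pics/z29.png',np.hstack([cv2.resize(x,None,fx=3,fy=3,interpolation=cv2.INTER_CUBIC) for x in (S['image'][90:250,370:450],T['image'][150:310,100:200])])[:,:,::-1])
bt=brass(T,225,185,330,215); bs=brass(S,235,180,345,260); print(np.round(bt,1),np.round(bs,1))
if len(bt)==3==len(bs):
    for i in range(3): print(tri(T,bt[i][:2],S,bs[2-i][:2])[0])
print(state()['ft_force'],state()['tool_pos'])
E
```

```text
[[251.3 195.5   9.7]
 [280.5 197.3   8.7]
 [296.  199.1   9.1]] [[275.  224.9  18.5]
 [293.3 220.4  17.8]
 [325.  208.5  17. ]]
[0.6429 0.0322 0.0673]
[ 0.6345 -0.0464  0.075 ]
[ 0.6269 -0.0876  0.0829]
[ 0.5913 -1.0108  0.2227] [0.4585 0.3368 0.2061]
```

View pics/z29.png

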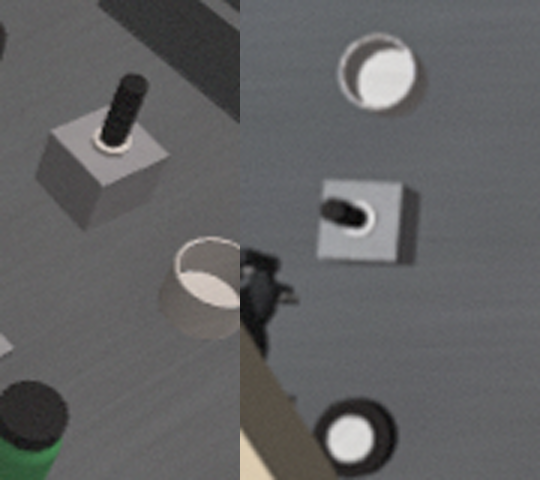

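View pics/s29.png

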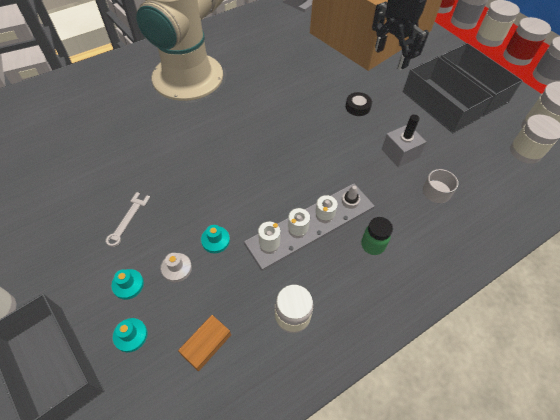

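The probe stands upright with its collar on the holder (about (405,140) in scene). The three sleeves are unmoved on their pins and the bystanders are where they were.

```bash
python3 -c "
from cell import hand_in
print(hand_in())"
```

```text
the job is handed in; nothing more can be done
None
```

All the steps are done and the job is handed in at about 41 s of robot time, with no verdict given. Three sleeves were present: 36, 44 and 52 mm (b, c, d). The shortest, sleeve_a, was absent.

- **Sleeves:** I put d, c and b on the pins at seat3, seat2 and seat1. Each was pressed until it stopped solid at 16–27 N, exactly 30 mm above its bench height for c and d and within 0.1 mm of that for b.
- **Gauging:** I touched the probe on the steel datum post, then b, c and d. At each pad the push was about 2–3 N by the wrist sensor, held longer than the 0.2 s needed. The pictures showed the tip on the brass each time, at most about 2.5 mm off centre.
- **Probe:** I stood it back in the holder and released it. The gripper was at the same height as when I first took it (82.1 mm).

**Last checks:**
- The final pictures show the probe upright, the collar flat on the holder and the bystanders where they were.
- The pads measured 67.3, 75.0 and 82.9 mm high from two views, against 69, 77 and 85 mm expected. That is about 2 mm low, as the datum pad had read too low at the start (about 3 mm), so I put it down to camera calibration.
- The two cameras disagreed by 2–3 mm in x throughout, so I averaged them.
- One reading stayed unexplained: a sideways force of up to 16 N in x while pressing the sleeves. It was gone once they were released.

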